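# Pull the relay modules off the clip rail and set up the magnifier over them

## Task

Swing the bench magnifier off the rail and park it so that its arm points straight away from the robot, then pull every relay module up out of its sprung clip on the rail and put it in the black tray, side by side on the tray's floor and not on top of one another. When all are in the tray, swing the magnifier so that its lens is over the middle of the tray, as near as the arm lets it come, and then turn the lock collar on top of its post clockwise until its lug lines up with the fixed pointer. Leave the screw dish and the roll of tape where they are.

Things in the scene. Friction and masses are not known exactly. Their poses are not given: they have to be found in the camera images.
- rail: Aluminium clip rail, fixed: base 104 (x) x 250 (y) x 10 mm, origin under its centre. Four stations at y = -81, -27, 27, 81 mm; a module stands on the base, its axes along the rail's, between two steel noses sprung in from -x and +x over its foot's beads. Their steel housings run along both long sides, 34 to 48 mm from the middle, 28 mm high.
- module1: Relay module, up to four alike (None if absent), each clipped in the rail. Grey case 44 (its x) x 22 (y) mm, from 19 to 72 mm above the origin; under it a black foot 32 x 20 x 19 mm with a round bead along each x side. 0.08 to 0.17 kg. Origin: centre of the foot's underside, 10 mm above the bench when clipped in; z up through the case.
- module2: As module1, or None if absent. A clipped module comes out straight up: the catch takes about 8 to 13 N in the first 5 mm and then lets go; clear of the rail after about 12 mm. Take the case across its x or y sides with 30 N or more. It stands or lies steadily on a flat surface.
- module3: As module1, or None if absent.
- module4: As module1, or None if absent.
- tray: Loose black plastic tray, 150 (x) x 200 (y) x 22 mm high outside, walls and floor 5 mm thick, 0.6 kg. Origin: centre of its underside; z up.
- mag_pivot (a point): Point on the vertical axis on which the magnifier's arm and lock collar turn, 180 mm up, about mid-height of the collar. The post's round foot, 90 mm across, is fixed. Its axes are the post's: the arm points along y at arm value 0, along x at 1.571; x points away from the robot within 0.2 rad.
- mag_arm (a joint): Angle of the magnifier's arm, rad, growing clockwise seen from above: about 0 over the rail (robot's left), 1.571 along the post's x axis, away from the robot, 3.142 along the post's -y (robot's right, where the tray is). Range -0.5 to 3.6. Stiff (0.5 N m): stays wherever it is left, whatever the collar's position.
- mag_handle (a point): Middle of the gripping height of the black handle peg that stands up from the arm, 16 mm thick, 44 mm high, its top at z = 203 mm, 125 mm from the pivot axis. This point is at z = 185 mm. The arm's upper face is at z = 159 mm.
- mag_lens (a point): Centre of the round lens, 210 mm from the pivot axis at the arm's end, in line with the handle, 153 mm above the bench; frame 120 mm across and 14 mm thick (z = 146 to 160 mm).
- lock_collar (a joint): Turn of the captive lock collar, rad, growing clockwise seen from above; 1.4 is locked (lug in line with the fixed pointer); range -0.1 to 2.0, no stop at the mark. It needs 0.12 N m and stays where it is left.
- collar_lug (a point): Lug of the lock collar, 30 mm out from the axis and 180 mm up, 8 mm wide. The collar is an aluminium ring 46 mm across with ribs, z = 163 to 190 mm, on top of the post above the arm (whose hub, 48 mm across, reaches z = 162 mm).
- lock_mark (a point): Tip region of the small fixed pointer on top of the post, 20 mm out from the axis, over the collar: the locked mark.
- dish: Steel screw dish, 84 mm across, 28 mm high: to be left alone. Origin under its centre.
- tape: Roll of tape lying flat, 72 mm across, 19 mm high: to be left alone. Origin under its centre.
Things that resemble listed ones, but are neither listed nor needed, are in the scene too. What is shaped like the tray but white is not meant.

How it is judged (in metres and radians):
On the way, in this order (a step that is already met when the one before it is completed fails the run):
1. the magnifier is parked, its arm pointing away from the robot (value of joint mag_arm between 1.1 and 2.05 rad and velocity of joint mag_arm between -0.05 and 0.05 rad/s), for 0.3 s.
2. all modules present are in the tray (x of module1 in the frame of tray between -0.07 and 0.07 m and y of module1 in the frame of tray between -0.095 and 0.095 m and z of module1 in the frame of tray between 0 and 0.035 m and x of module2 in the frame of tray between -0.07 and 0.07 m and y of module2 in the frame of tray between -0.095 and 0.095 m and z of module2 in the frame of tray between 0 and 0.035 m and x of module3 in the frame of tray between -0.07 and 0.07 m and y of module3 in the frame of tray between -0.095 and 0.095 m and z of module3 in the frame of tray between 0 and 0.035 m and x of module4 in the frame of tray between -0.07 and 0.07 m and y of module4 in the frame of tray between -0.095 and 0.095 m and z of module4 in the frame of tray between 0 and 0.035 m and linear speed of each of module1, module2, module3, module4 below 0.03 m/s), for 0.2 s.
3. the lens is over the tray (horizontal distance between mag_lens and tray below 0.08 m), for 0.2 s.
4. the lock collar is at its locked mark (value of joint lock_collar between 1.26 and 1.54 rad), for 0.2 s.
At the end, for the whole second after the job is handed in: Every module present lies or stands in the tray, its origin inside the tray's walls and less than 35 mm above the tray's underside, at rest; the lens centre is within 80 mm (level) of the tray's centre; the collar is within 0.14 rad of its mark (all of step 2 and all of step 4 and horizontal distance between mag_lens and tray below 0.08 m and linear speed of tray below 0.03 m/s); the robot touches nothing.
It fails at once if the screw dish is knocked away (over 50 mm) (distance of dish from where it was at the start of the episode above 0.05 m).
It fails at once if the roll of tape is knocked away (over 50 mm) (distance of tape from where it was at the start of the episode above 0.05 m).
Of module1, module2, module3, module4 only 2 to 4 are there at a start; the rules pass over those that are not, and their reading is None.
At some moment in a run one of tray may be knocked a few centimetres aside while the robot is not near it.
Once in a run the grip may slacken for a moment while it holds something.
It also fails if it takes over 210 s, if anything falls off the work surface, if the arm or the gripper's body presses on something with over 40 N, if the wrist force passes 120 N, or if a joint passes its speed limit or range.

## Robot

A 6-joint arm with a two-finger parallel gripper is mounted at the origin on the work surface. World frame = base frame: x ahead of the robot, y to its left, z up, the work surface at z = 0. Lengths are in m, angles in degrees, forces in N, time in s.
With the tool pointing down it reaches from about 0.4 to 0.825 m from the base axis. Payload 7 kg.
Tool frame: the origin (TCP) lies between the finger pads; the fingertips stand 14 mm ahead of it and the grasp point (between the pads) lies 5 mm behind it (r.tips_ahead is the distance from the TCP to the fingertips, in m); z points along the fingers, y is the direction in which the jaws open and shut (so a half turn about z gives the same grasp; the last joint's range is limited). The gripper opens to 88 mm and grips with 3 to 60 N. Pads are 19 mm wide; open, the fingers measure 130 mm over their backs; the gripper's body (78 mm by 193 mm) begins 47 mm behind the grasp point.
Start: joints at [-59.353, 20.546, 0.682, 0, -70.136, -16.507], TCP at [0.165, -0.655, 0.241] pointing down, gripper open.
Joint ranges: [-176.03, 176.03], [-82.01, 121.73], [-58.28, 71.71], [-173.87, 95.51], [-174.79, -0.11], [-173.66, 173.66]. Speed limits (degrees/s): [136.94, 136.94, 172.46, 180, 180, 180].

## Interface

Orientations are given as [roll, pitch, yaw] about the fixed x, y, z axes, in that order (R = Rz(yaw) Ry(pitch) Rx(roll)).
In Python, from plant import r gives the robot as it stands.
- The arm moves only by the tool apply_moves, never from a script. Its arguments are lists of equal length, an entry for each row: "slide": the shift along the tool's x, y, z as a fraction of full scale, a list of three; "turn": the turn, a rotation vector about the tool's x, y, z as a fraction of full scale, a list of three; "jaw": the closure, from 0 (fully open) to 1 (shut). In form: {"slide": [[dx, dy, dz], ...], "turn": [[wx, wy, wz], ...], "jaw": [jaw, ...]}. A call has 1 to 8 rows; each row shifts and turns the commanded pose from where the row before left it, along the tool's axes as they then stand; what a row does not reach is not made up. Full scale, the value 1, is 0.1 m for a shift and 1.5 rad for a turn. A row lasts 1/10 s, in which the tool goes at most 50 mm and 8.59 degrees, less where a joint would pass 70% of its speed; a pose out of reach is approached as far as the arm can. A call with a number of a shift or a turn outside -1 to 1 is refused whole. A call with a gripper value outside its range is refused whole. The fingers move at their own pace and stop on an object; "newtons" is the grip in N (left out, the last holds). Time passes only in rows, so rows that do not move let the fingers close. It gives the time, the measured TCP pose, the force and the opening at its end, in the units of the state.
- r.get_state(): the state, without advancing time (a new reading comes with each control period).
- r.capture(name): name is "scene" or "side" or "wrist"; returns a dict with "pixels" (400x640x3 uint8, blue, green, red), "depth" (400x640 float32, m along the optical axis (not along the pixel's ray), 0 where there is no reading), "fx", "fy", "cx", "cy" (pixels), "dist_coeffs" ([k1, k2, p1, p2, k3] as OpenCV has them; the pictures are not rectified), "rvec" (rotation vector, rad) and "tvec" (3), from world to camera coordinates, as OpenCV has them. Camera axes: x right, y down, z forward; pixel columns grow to the right and rows downward; lengths in m; the calibration is good to about 2 mm. A picture is of the moment at which its call begins.
- r.close_job(): hands the job in, once; it reports no verdict.
The state is a dict: "time_s": time; "joints": joint angles; "qd": joint speeds; "joint_torque": joint torques, N m; "tcp_pos": TCP position; "eef_rot": TCP orientation; "contact_force": force on the tool from outside, world axes, zero at the start; "moment": the same for the moment, N m; "gripper_width": finger opening in m.
Only numpy, scipy, OpenCV 4.12 (cv2) and the standard library are available. Lean on these libraries where they do the work, as an engineer would, in place of code of your own. Each camera call takes 0.05 s, during which the arm holds its last target.

## Working session

There is one attempt and no reset: what is moved stays moved. The work goes in short steps, Python scripts to look and compute and a tool call to move; the robot and the scene stay as the last step left them, time stands still between calls to the robot, and variables do not carry over. Pictures are saved under pics/ and viewed, and the job is handed in when it is done.

Besides the shell and the picture viewer there is one more tool, called after "Call:" by a JSON object that holds its "api" and its "payload", one argument or row to a line. apply_moves: Moves the arm, as the interface text tells. Shift numbers are shares of 0.1 m and turn numbers shares of 1.5 rad, none past 1 either way. Its arguments: {"type":"object","properties":{"slide":{"type":"array"},"turn":{"type":"array"},"jaw":{"type":"array"},"newtons":{"type":"number"}},"required":["slide","turn","jaw"]}

```bash
ls; mkdir -p pics
cat > h.py <<'E'
import numpy as np, cv2
from plant import r
def cap(n,f):
    c=r.capture(n); cv2.imwrite('pics/%s.png'%f,c['pixels']); np.savez('pics/%s.npz'%f,**{k:np.asarray(v) for k,v in c.items()}); return c
def ld(f): return dict(np.load('pics/%s.npz'%f))
def p2w(c,u,v,z=None,d=None):
    K=np.array([[c['fx'],0,c['cx']],[0,c['fy'],c['cy']],[0,0,1]],float)
    n=cv2.undistortPoints(np.array([[[u,v]]],float),K,np.asarray(c['dist_coeffs'],float))[0,0]
    R=cv2.Rodrigues(np.asarray(c['rvec'],float))[0];t=np.asarray(c['tvec'],float).ravel()
    o=-R.T@t; ray=R.T@np.array([n[0],n[1],1.])
    if z is None:
        if d is None:
            w=c['depth'][int(v)-1:int(v)+2,int(u)-1:int(u)+2]; d=np.median(w)
        return o+ray*d
    return o+ray*(z-o[2])/ray[2]
def w2p(c,P):
    K=np.array([[c['fx'],0,c['cx']],[0,c['fy'],c['cy']],[0,0,1]],float)
    return cv2.projectPoints(np.array(P,float).reshape(-1,3),np.asarray(c['rvec'],float),np.asarray(c['tvec'],float),K,np.asarray(c['dist_coeffs'],float))[0][:,0]
E
python3 - <<'E'
from h import *
print(r.get_state())
for n in('scene','side','wrist'):
    c=cap(n,n+'0'); R=cv2.Rodrigues(c['rvec'])[0]; print(n,-R.T@np.array(c['tvec']).ravel(),R[2])
print(r.get_state()['time_s'])
E
```

```text
pics
{'time_s': 0.0, 'joints': array([-5.93521143e+01,  2.05903940e+01,  6.31968483e-01, -2.11214497e-02,
       -7.01354877e+01, -1.65082876e+01]), 'qd': array([-0.01850462,  0.04189382,  0.00698457,  0.02397855,  0.01864794,
       -0.06701759]), 'joint_torque': array([-2.65424587e-04, -5.82715845e+01,  2.93067706e+01,  6.99767411e+00,
        6.96237505e-03, -1.49798116e-04]), 'tcp_pos': array([ 0.16476678, -0.65408214,  0.23961756]), 'eef_rot': array([ 1.79904316e+02, -7.65162655e-03, -1.65867589e+02]), 'contact_force': array([0.36826871, 1.05039896, 0.42306042]), 'moment': array([ 0.05278788, -0.03446563, -0.00184476]), 'gripper_width': 0.08741185845656581}
scene [1.08622323 0.07043868 0.79132353] [-0.65624383 -0.03008851 -0.75394875]
side [0.31830512 0.80537193 0.83535831] [ 0.20127434 -0.72712897 -0.65633231]
wrist [ 0.08858624 -0.67441119  0.38425474] [ 0.28151983  0.07182053 -0.95686383]
0.15
```

View pics/scene0.png

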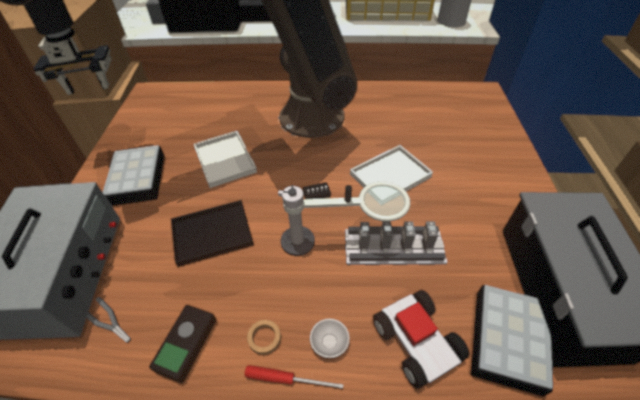

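View pics/side0.png

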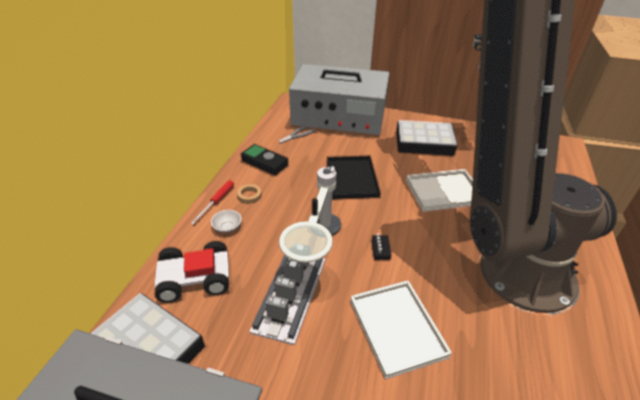

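View pics/wrist0.png

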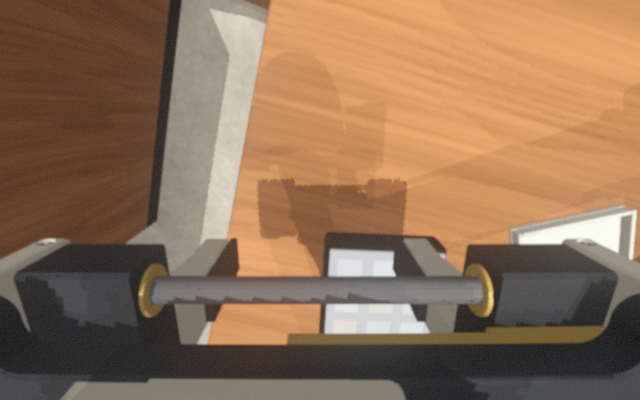

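Run:
```python
from h import *
c=ld('scene0'); a=cv2.resize(c['pixels'][170:280,160:460],None,fx=2.66,fy=2.66,interpolation=cv2.INTER_CUBIC); 
c2=ld('side0'); b=cv2.resize(c2['pixels'][150:350,220:400],None,fx=3,fy=3,interpolation=cv2.INTER_CUBIC)
cv2.imwrite('pics/a.png',a);cv2.imwrite('pics/b.png',b)
```

```text
(no output)
```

View pics/a.png

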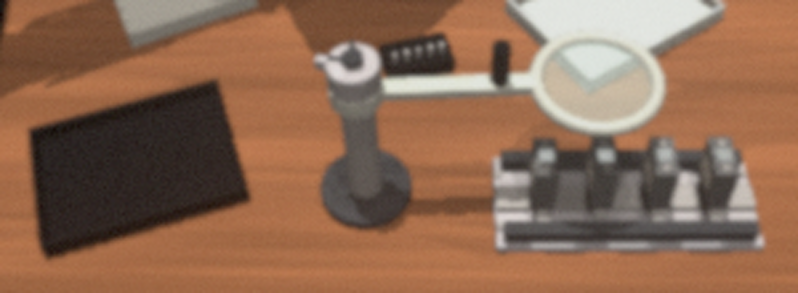

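View pics/b.png

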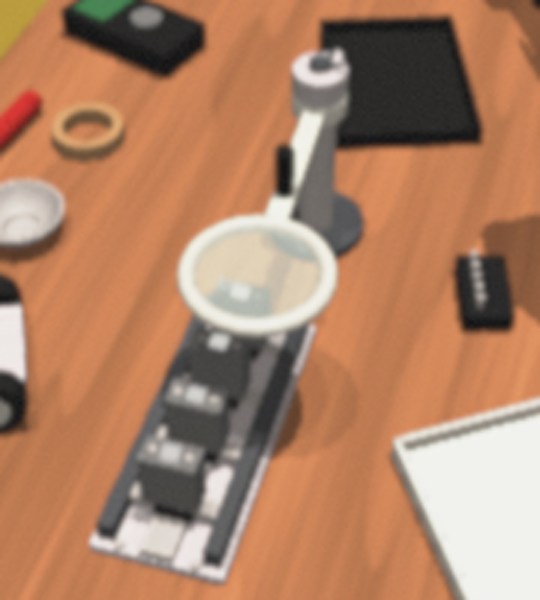

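Run:
```python
from h import *
np.set_printoptions(precision=4,suppress=True)
c=ld('scene0');s=ld('side0')
A=lambda x,y,z:p2w(c,160+x/2.66,170+y/2.66,z)
B=lambda x,y,z:p2w(s,220+x/3,150+y/3,z)
print('collar',A(352,62,.19),B(320,69,.19))
print('lug',A(322,60,.18),B(338,57,.18))
print('handle top',A(502,42,.203),B(285,148,.203))
print('lens',A(600,83,.16),B(258,272,.16))
print('lens d',p2w(c,385,201))
T=[(30,130),(218,82),(248,200),(45,256)]
tr=np.array([A(*t,.022) for t in T]);print('tray',tr, tr.mean(0),[np.linalg.norm(tr[i]-tr[i-1]) for i in range(4)])
Tb=[(322,20),(448,18),(480,138),(338,140)]
tb=np.array([B(*t,.022) for t in Tb]);print('trayB',tb, tb.mean(0))
R=[(497,155),(765,247),(497,249)]
print('rail',[A(*t,.005) for t in R])
print('railB',[B(*t,.005) for t in [(90,545),(225,578),(315,325)]])
for x in (545,605,664,720): print('mod',A(x,148,.082))
for x,y in [(219,343),(196,393),(175,452)]: print('modB',B(x,y,.082))
print('dish',p2w(c,329,338,.02),'tape',p2w(c,264,337,.01))
```

```text
collar [ 0.5452 -0.0144  0.19  ] [ 0.54   -0.0114  0.19  ]
lug [ 0.5341 -0.0416  0.18  ] [ 0.5333 -0.0452  0.18  ]
handle top [0.5332 0.1106 0.203 ] [0.5335 0.1089 0.203 ]
lens [0.5401 0.1963 0.16  ] [0.5257 0.2002 0.16  ]
lens d [0.5342 0.1963 0.1538]
tray [[ 0.491  -0.3628  0.022 ]
 [ 0.4239 -0.1781  0.022 ]
 [ 0.5722 -0.1245  0.022 ]
 [ 0.638  -0.3052  0.022 ]] [ 0.5313 -0.2426  0.022 ] [np.float64(0.1578150840625683), np.float64(0.19651678207402248), np.float64(0.1577580726414952), np.float64(0.19225651741696842)]
trayB [[ 0.6205 -0.3112  0.022 ]
 [ 0.4867 -0.358   0.022 ]
 [ 0.4139 -0.1634  0.022 ]
 [ 0.5485 -0.1178  0.022 ]] [ 0.5174 -0.2376  0.022 ]
rail [array([0.5029, 0.115 , 0.005 ]), array([0.6073, 0.3635, 0.005 ]), array([0.612 , 0.1126, 0.005 ])]
railB [array([0.6053, 0.3601, 0.005 ]), array([0.5014, 0.3564, 0.005 ]), array([0.5065, 0.1065, 0.005 ])]
mod [0.5516 0.1545 0.082 ]
mod [0.551  0.2092 0.082 ]
mod [0.5504 0.2631 0.082 ]
mod [0.5499 0.3144 0.082 ]
modB [0.5549 0.2108 0.082 ]
modB [0.5551 0.2614 0.082 ]
modB [0.5512 0.3152 0.082 ]
dish [0.8043 0.0701 0.02  ] tape [ 0.8017 -0.0705  0.01  ]
```

```bash
cat >> h.py <<'E'
from scipy.spatial.transform import Rotation as Ro
np.set_printoptions(precision=4,suppress=True)
def plan(wps, vmax=.4, start=None):
    """wps: list of (x,y,z,yaw deg); prints rows; each leg: constant rows (slide computed with row-start frame)"""
    if start is None:
        s=r.get_state(); p=np.array(s['tcp_pos']); R=Ro.from_euler('xyz',s['eef_rot'],degrees=True)
        print('now',p,np.array(s['eef_rot']),'w',round(float(s['gripper_width']),4),'t',s['time_s'],'F',np.array(s['contact_force']))
    else:
        p=np.array(start[:3]);R=Ro.from_euler('xyz',[180,0,start[3]],degrees=True)
    for w in wps:
        R2=Ro.from_euler('xyz',[180,0,w[3]],degrees=True); q=np.array(w[:3])
        rv=(R.inv()*R2).as_rotvec(); d=q-p
        n=max(1,int(np.ceil(max(np.linalg.norm(rv)/.149,np.linalg.norm(d)/(.1*vmax)))))
        print('->',w,'n',n)
        for i in range(n):
            sl=R.inv().apply(d/n)/.1; tu=rv/n/1.5
            print('  ',[float(round(v,3)) for v in sl],[float(round(v,4)) for v in tu])
            R=R*Ro.from_rotvec(rv/n)
        p=q;R=R2
E
python3 - <<'E'
from h import *
plan([(.30,-.5,.30,-166),(.45,-.40,.30,-166),(.45,-.40,.30,-88),(.5335,.110,.30,-88)])
E
```

```text
now [ 0.1648 -0.6542  0.2398] [ 179.9278   -0.0087 -165.8634] w 0.0878 t 0.15 F [-0.6303  0.4512  0.1363]
-> (0.3, -0.5, 0.3, -166) n 6
   [-0.281, 0.194, -0.1] [0.0001, -0.0, 0.0003]
   [-0.281, 0.194, -0.1] [0.0001, -0.0, 0.0003]
   [-0.281, 0.195, -0.1] [0.0001, -0.0, 0.0003]
   [-0.281, 0.195, -0.1] [0.0001, -0.0, 0.0003]
   [-0.281, 0.195, -0.1] [0.0001, -0.0, 0.0003]
   [-0.281, 0.195, -0.1] [0.0001, -0.0, 0.0003]
-> (0.45, -0.4, 0.3, -166) n 5
   [-0.339, 0.121, 0.0] [0.0, 0.0, 0.0]
   [-0.339, 0.121, 0.0] [0.0, 0.0, 0.0]
   [-0.339, 0.121, 0.0] [0.0, 0.0, 0.0]
   [-0.339, 0.121, 0.0] [0.0, 0.0, 0.0]
   [-0.339, 0.121, 0.0] [0.0, 0.0, 0.0]
-> (0.45, -0.4, 0.3, -88) n 10
   [0.0, 0.0, 0.0] [0.0, 0.0, -0.0908]
   [0.0, 0.0, 0.0] [0.0, 0.0, -0.0908]
   [0.0, 0.0, 0.0] [0.0, 0.0, -0.0908]
   [0.0, 0.0, 0.0] [0.0, 0.0, -0.0908]
   [0.0, 0.0, 0.0] [0.0, 0.0, -0.0908]
   [0.0, 0.0, 0.0] [0.0, 0.0, -0.0908]
   [0.0, 0.0, 0.0] [0.0, 0.0, -0.0908]
   [0.0, 0.0, 0.0] [0.0, 0.0, -0.0908]
   [0.0, 0.0, 0.0] [0.0, 0.0, -0.0908]
   [0.0, 0.0, 0.0] [0.0, 0.0, -0.0908]
-> (0.5335, 0.11, 0.3, -88) n 13
   [-0.39, -0.078, -0.0] [0.0, 0.0, 0.0]
   [-0.39, -0.078, -0.0] [0.0, 0.0, 0.0]
   [-0.39, -0.078, -0.0] [0.0, 0.0, 0.0]
   [-0.39, -0.078, -0.0] [0.0, 0.0, 0.0]
   [-0.39, -0.078, -0.0] [0.0, 0.0, 0.0]
   [-0.39, -0.078, -0.0] [0.0, 0.0, 0.0]
   [-0.39, -0.078, -0.0] [0.0, 0.0, 0.0]
   [-0.39, -0.078, -0.0] [0.0, 0.0, 0.0]
   [-0.39, -0.078, -0.0] [0.0, 0.0, 0.0]
   [-0.39, -0.078, -0.0] [0.0, 0.0, 0.0]
   [-0.39, -0.078, -0.0] [0.0, 0.0, 0.0]
   [-0.39, -0.078, -0.0] [0.0, 0.0, 0.0]
   [-0.39, -0.078, -0.0] [0.0, 0.0, 0.0]
```

Call:
{"api": "apply_moves", "payload": {
  "slide": [
    [-0.28, 0.195, -0.1],
    [-0.28, 0.195, -0.1],
    [-0.28, 0.195, -0.1],
    [-0.28, 0.195, -0.1],
    [-0.28, 0.195, -0.1],
    [-0.28, 0.195, -0.1]
  ],
  "turn": [
    [0, 0, 0],
    [0, 0, 0],
    [0, 0, 0],
    [0, 0, 0],
    [0, 0, 0],
    [0, 0, 0]
  ],
  "jaw": [0, 0, 0, 0, 0, 0]
}}

```text
time_s: 0.75
tcp_pos: [0.2999, -0.4988, 0.3008]
eef_rot: [180.0, -0.0, -165.9]
contact_force: [0.3, -1.0, 0.1]
gripper_width: 0.0875
```

Call:
{"api": "apply_moves", "payload": {
  "slide": [
    [-0.34, 0.12, 0],
    [-0.34, 0.12, 0],
    [-0.34, 0.12, 0],
    [-0.34, 0.12, 0],
    [-0.34, 0.12, 0]
  ],
  "turn": [
    [0, 0, 0],
    [0, 0, 0],
    [0, 0, 0],
    [0, 0, 0],
    [0, 0, 0]
  ],
  "jaw": [0, 0, 0, 0, 0]
}}

```text
time_s: 1.25
tcp_pos: [0.4504, -0.3992, 0.3005]
eef_rot: [180.0, -0.0, -165.9]
contact_force: [-0.2, -0.2, -0.2]
gripper_width: 0.0878
```

Call:
{"api": "apply_moves", "payload": {
  "slide": [
    [0, 0, 0],
    [0, 0, 0],
    [0, 0, 0],
    [0, 0, 0],
    [0, 0, 0],
    [0, 0, 0],
    [0, 0, 0],
    [0, 0, 0]
  ],
  "turn": [
    [0, 0, -0.09],
    [0, 0, -0.09],
    [0, 0, -0.09],
    [0, 0, -0.09],
    [0, 0, -0.09],
    [0, 0, -0.09],
    [0, 0, -0.09],
    [0, 0, -0.09]
  ],
  "jaw": [0, 0, 0, 0, 0, 0, 0, 0]
}}

```text
time_s: 2.05
tcp_pos: [0.4493, -0.4002, 0.3003]
eef_rot: [180.0, 0.0, -103.7]
contact_force: [0.2, 0.0, 0.1]
gripper_width: 0.0876
```

Call:
{"api": "apply_moves", "payload": {
  "slide": [
    [0, 0, 0],
    [0, 0, 0],
    [0, 0, 0],
    [0, 0, 0]
  ],
  "turn": [
    [0, 0, -0.09],
    [0, 0, -0.09],
    [0, 0, 0],
    [0, 0, 0]
  ],
  "jaw": [0.5, 0.5, 0.5, 0.5],
  "newtons": 15
}}

```text
time_s: 2.45
tcp_pos: [0.4493, -0.4002, 0.3004]
eef_rot: [180.0, 0.0, -88.7]
contact_force: [0.5, -0.3, 0.5]
gripper_width: 0.0613
```

Run:
```python
from h import *
print(r.get_state()['joints'])
plan([(.5335,.110,.30,-88)])
```

```text
[-23.1106  11.8505  -3.5535  -0.0068 -74.6174  24.3733]
now [ 0.4493 -0.4002  0.3004] [179.9832   0.0148 -88.7391] w 0.0613 t 2.45 F [ 0.4678 -0.3458  0.5254]
-> (0.5335, 0.11, 0.3, -88) n 13
   [-0.391, -0.073, 0.0] [0.0, 0.0, -0.0007]
   [-0.391, -0.074, 0.0] [0.0, 0.0, -0.0007]
   [-0.391, -0.074, 0.0] [0.0, 0.0, -0.0007]
   [-0.391, -0.075, 0.0] [0.0, 0.0, -0.0007]
   [-0.391, -0.075, 0.0] [0.0, 0.0, -0.0007]
   [-0.391, -0.075, 0.0] [0.0, 0.0, -0.0007]
   [-0.391, -0.076, 0.0] [0.0, 0.0, -0.0007]
   [-0.39, -0.076, 0.0] [0.0, 0.0, -0.0007]
   [-0.39, -0.076, 0.0] [0.0, 0.0, -0.0007]
   [-0.39, -0.077, 0.0] [0.0, 0.0, -0.0007]
   [-0.39, -0.077, 0.0] [0.0, 0.0, -0.0007]
   [-0.39, -0.078, 0.0] [0.0, 0.0, -0.0007]
   [-0.39, -0.078, 0.0] [0.0, 0.0, -0.0007]
```

Call:
{"api": "apply_moves", "payload": {
  "slide": [
    [-0.39, -0.075, 0],
    [-0.39, -0.075, 0],
    [-0.39, -0.075, 0],
    [-0.39, -0.075, 0],
    [-0.39, -0.075, 0],
    [-0.39, -0.075, 0],
    [-0.39, -0.075, 0],
    [-0.39, -0.075, 0]
  ],
  "turn": [
    [0, 0, 0],
    [0, 0, 0],
    [0, 0, 0],
    [0, 0, 0],
    [0, 0, 0],
    [0, 0, 0],
    [0, 0, 0],
    [0, 0, 0]
  ],
  "jaw": [0.5, 0.5, 0.5, 0.5, 0.5, 0.5, 0.5, 0.5]
}}

```text
time_s: 3.25
tcp_pos: [0.5012, -0.0853, 0.3008]
eef_rot: [-180.0, 0.0, -88.7]
contact_force: [0.3, -0.1, -0.2]
gripper_width: 0.044
```

Call:
{"api": "apply_moves", "payload": {
  "slide": [
    [-0.39, -0.075, 0],
    [-0.39, -0.075, 0],
    [-0.39, -0.075, 0],
    [-0.39, -0.075, 0],
    [-0.39, -0.075, 0],
    [0, 0, 0]
  ],
  "turn": [
    [0, 0, 0],
    [0, 0, 0],
    [0, 0, 0],
    [0, 0, 0],
    [0, 0, 0],
    [0, 0, 0]
  ],
  "jaw": [0.5, 0.5, 0.5, 0.5, 0.5, 0.5]
}}

```text
time_s: 3.85
tcp_pos: [0.5342, 0.1128, 0.3]
eef_rot: [180.0, 0.0, -88.5]
contact_force: [-0.6, -0.5, -0.0]
gripper_width: 0.0437
```

Run:
```python
from h import *
print(r.get_state()['joints'])
c=cap('wrist','w1');cap('scene','s1')
print(w2p(c,[(.5335,.11,.203),(.542,-.014,.19)]))
plan([(.5335,.110,.183,-88)])
```

```text
[ 32.4736   6.3978 -10.2135  -0.0175 -73.3963 -30.9974]
[[316.6741 205.4704]
 [309.6969  42.3282]]
now [0.5335 0.1099 0.3002] [179.9558  -0.0241 -88.5613] w 0.0436 t 3.95 F [ 0.7338  0.0094 -0.2862]
-> (0.5335, 0.11, 0.183, -88) n 3
   [-0.001, -0.0, 0.391] [0.0002, -0.0001, -0.0022]
   [-0.0, -0.0, 0.391] [0.0002, -0.0001, -0.0022]
   [-0.0, 0.0, 0.391] [0.0002, -0.0001, -0.0022]
```

View pics/w1.png

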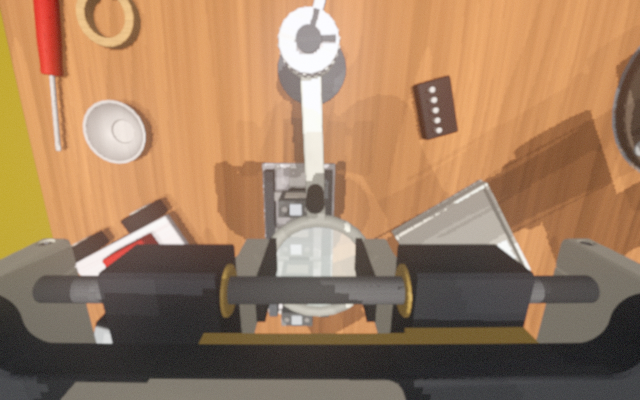

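Call:
{"api": "apply_moves", "payload": {
  "slide": [
    [0, 0, 0.3],
    [0, 0, 0.3],
    [0, 0, 0.3],
    [0, 0, 0.27],
    [0, 0, 0],
    [0, 0, 0],
    [0, 0, 0],
    [0, 0, 0]
  ],
  "turn": [
    [0, 0, 0],
    [0, 0, 0],
    [0, 0, 0],
    [0, 0, 0],
    [0, 0, 0],
    [0, 0, 0],
    [0, 0, 0],
    [0, 0, 0]
  ],
  "jaw": [0.5, 0.5, 0.5, 0.5, 0.9, 0.9, 0.9, 0.9],
  "newtons": 12
}}

```text
time_s: 4.75
tcp_pos: [0.5345, 0.1092, 0.1853]
eef_rot: [-179.9, 0.1, -88.5]
contact_force: [0.5, 0.2, -0.3]
gripper_width: 0.0171
```

Run:
```python
from h import *
cap('wrist','w2');cap('scene','s2')
plan([(.5335,.110,.183,-88)])
```

```text
now [0.5346 0.1093 0.1852] [-179.8381    0.0538  -88.5064] w 0.0156 t 4.85 F [ 1.034  -1.6663  5.5401]
-> (0.5335, 0.11, 0.183, -88) n 1
   [-0.007, 0.011, 0.022] [-0.0019, 0.0006, -0.0059]
```

View pics/w2.png

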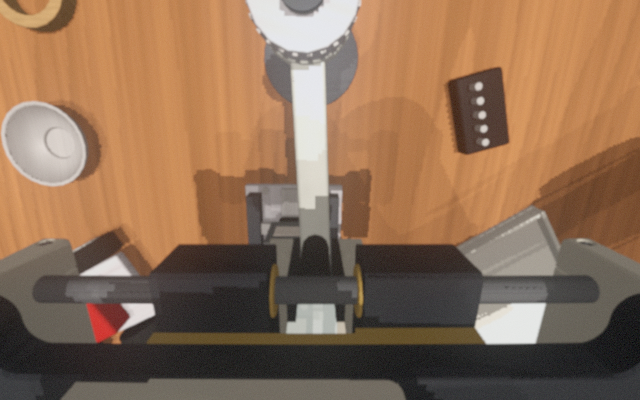

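Call:
{"api": "apply_moves", "payload": {
  "slide": [
    [0.007, -0.13, 0],
    [0.007, -0.13, 0],
    [0.007, -0.13, 0],
    [0.007, -0.13, 0],
    [0.007, -0.13, 0]
  ],
  "turn": [
    [0, 0, 0.07],
    [0, 0, 0.07],
    [0, 0, 0.07],
    [0, 0, 0.07],
    [0, 0, 0.07]
  ],
  "jaw": [0.9, 0.9, 0.9, 0.9, 0.9]
}}

```text
time_s: 5.35
tcp_pos: [0.5977, 0.0965, 0.1852]
eef_rot: [-179.9, 0.3, -118.8]
contact_force: [-2.8, 10.7, 7.0]
gripper_width: 0.0153
```

Run:
```python
from h import *
s=r.get_state();print(s)
p=s['tcp_pos'][:2]-np.array([.541,-.014]);print(np.hypot(*p),np.degrees(np.arctan2(p[1],p[0])))
```

```text
{'time_s': 5.35, 'joints': array([ 27.5677,  16.261 , -13.0072,  -0.1414, -60.4381, -56.2814]), 'qd': array([-10.6432,   9.5359,  13.5908,   0.0545,  -3.7042, -49.1474]), 'joint_torque': array([ -5.7611, -48.1841,  22.5188,   8.784 ,  -0.8751,   1.4815]), 'tcp_pos': array([0.5977, 0.0965, 0.1852]), 'eef_rot': array([-179.9396,    0.3127, -118.783 ]), 'contact_force': array([-2.7726, 10.7136,  7.0429]), 'moment': array([ 3.8512,  1.1176, -0.037 ]), 'gripper_width': 0.015341471549096129}
0.12423447818343823 62.85371847237369
```

Call:
{"api": "apply_moves", "payload": {
  "slide": [
    [0.007, -0.13, 0],
    [0.007, -0.13, 0],
    [0.007, -0.13, 0],
    [0.007, -0.13, 0],
    [0.007, -0.13, 0]
  ],
  "turn": [
    [0, 0, 0.07],
    [0, 0, 0.07],
    [0, 0, 0.07],
    [0, 0, 0.07],
    [0, 0, 0.07]
  ],
  "jaw": [0.9, 0.9, 0.9, 0.9, 0.9]
}}

```text
time_s: 5.85
tcp_pos: [0.6465, 0.0531, 0.1853]
eef_rot: [180.0, 0.6, -148.8]
contact_force: [5.6, 13.0, 0.6]
gripper_width: 0.0156
```

Call:
{"api": "apply_moves", "payload": {
  "slide": [
    [0.007, -0.13, 0],
    [0.007, -0.13, 0],
    [0.007, -0.13, 0],
    [0.007, -0.13, 0],
    [0.007, -0.13, 0],
    [0, 0, 0],
    [0, 0, 0]
  ],
  "turn": [
    [0, 0, 0.07],
    [0, 0, 0.07],
    [0, 0, 0.07],
    [0, 0, 0.07],
    [0, 0, 0.07],
    [0, 0, 0],
    [0, 0, 0]
  ],
  "jaw": [0.9, 0.9, 0.9, 0.9, 0.9, 0.9, 0.9]
}}

```text
time_s: 6.55
tcp_pos: [0.6661, -0.012, 0.1853]
eef_rot: [180.0, 0.6, -178.7]
contact_force: [17.5, -2.3, -6.6]
gripper_width: 0.0157
```

Call:
{"api": "apply_moves", "payload": {
  "slide": [
    [0, 0, 0],
    [0, 0, 0],
    [0, 0, 0],
    [0, 0, 0],
    [0, 0, 0],
    [0, 0, -0.3],
    [0, 0, -0.4],
    [0, 0, -0.4]
  ],
  "turn": [
    [0, 0, 0],
    [0, 0, 0],
    [0, 0, 0],
    [0, 0, 0],
    [0, 0, 0],
    [0, 0, 0],
    [0, 0, 0],
    [0, 0, 0]
  ],
  "jaw": [0.5, 0.5, 0.5, 0.5, 0.5, 0.5, 0.5, 0.5]
}}

```text
time_s: 7.35
tcp_pos: [0.6603, -0.0125, 0.2945]
eef_rot: [-180.0, -0.1, -178.7]
contact_force: [1.3, 0.4, -0.3]
gripper_width: 0.0439
```

Run:
```python
from h import *
cap('side','side1');c=cap('scene','s2')
plan([(.552,.155,.30,-90)])
cv2.imwrite('pics/a2.png',cv2.resize(c['pixels'][150:300,150:470],None,fx=2.5,fy=2.5,interpolation=cv2.INTER_CUBIC))
```

```text
now [ 0.6632 -0.0126  0.3006] [ 179.9848    0.5805 -178.7154] w 0.0437 t 7.45 F [ 0.2573 -0.2582  0.7995]
-> (0.552, 0.155, 0.3, -90) n 11
   [0.098, 0.155, -0.0] [-0.0005, 0.0005, -0.0938]
   [0.075, 0.167, -0.0] [-0.0005, 0.0005, -0.0938]
   [0.051, 0.176, -0.0] [-0.0005, 0.0005, -0.0938]
   [0.026, 0.181, 0.0] [-0.0005, 0.0005, -0.0938]
   [0.0, 0.183, 0.0] [-0.0005, 0.0005, -0.0938]
   [-0.026, 0.181, 0.0] [-0.0005, 0.0005, -0.0938]
   [-0.051, 0.176, 0.0] [-0.0005, 0.0005, -0.0938]
   [-0.075, 0.167, 0.001] [-0.0005, 0.0005, -0.0938]
   [-0.098, 0.155, 0.001] [-0.0005, 0.0005, -0.0938]
   [-0.118, 0.139, 0.001] [-0.0005, 0.0005, -0.0938]
   [-0.137, 0.121, 0.001] [-0.0005, 0.0005, -0.0938]
```

View pics/a2.png

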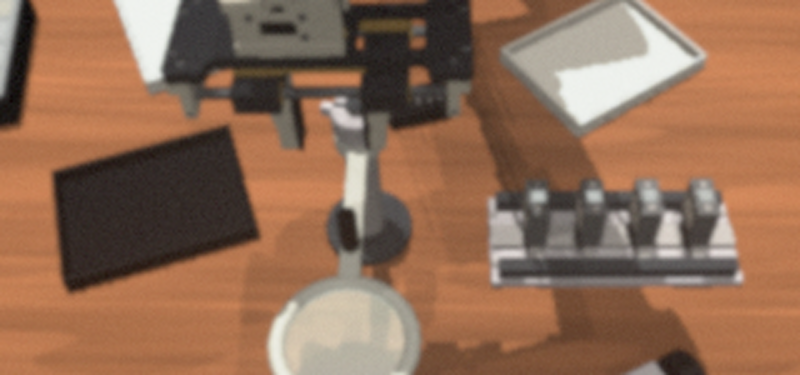

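View pics/side1.png

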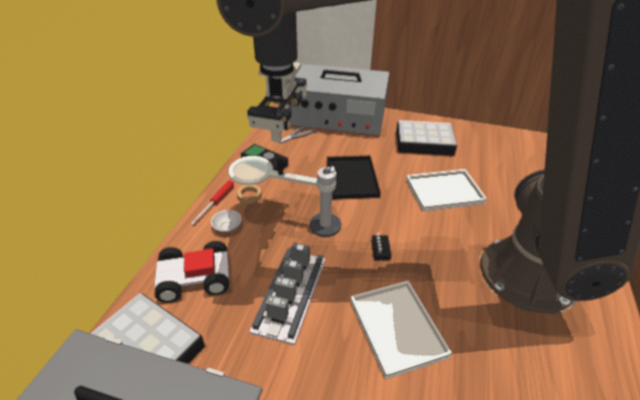

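Run:
```python
from h import *
c=ld('s2'); a=cv2.resize(c['pixels'][215:270,340:450],None,fx=7,fy=7,interpolation=cv2.INTER_CUBIC); 
c2=ld('side1'); b=cv2.resize(c2['pixels'][235:345,245:335],None,fx=5.4,fy=5.4,interpolation=cv2.INTER_CUBIC)
cv2.imwrite('pics/a3.png',a);cv2.imwrite('pics/b3.png',b)
```

```text
(no output)
```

View pics/a3.png

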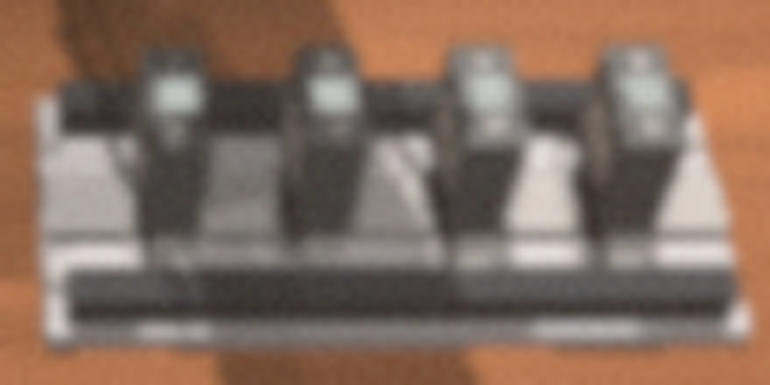

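View pics/b3.png

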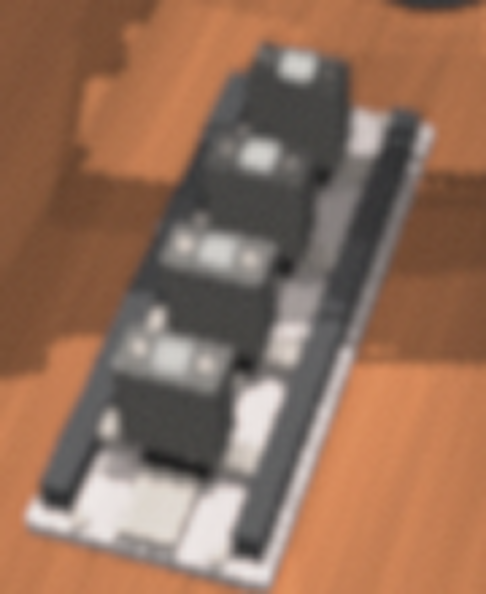

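Run:
```python
from h import *
c=ld('s2');s=ld('side1')
a=np.array([p2w(c,340+x/7,215+y/7,.082) for x,y in [(179,96),(335,96),(487,95),(643,93)]])
b=np.array([p2w(s,245+x/5.4,235+y/5.4,.082) for x,y in [(297,67),(259,153),(217,249),(173,355)]])
print(a,b,(a+b)/2)
print([p2w(c,340+x/7,215+y/7,.005) for x,y in [(45,342),(748,330)]])
print([p2w(s,245+x/5.4,235+y/5.4,.005) for x,y in [(30,530),(270,585),(435,125)]])
```

```text
[[0.5608 0.1557 0.082 ]
 [0.5602 0.2094 0.082 ]
 [0.5593 0.2618 0.082 ]
 [0.5579 0.3159 0.082 ]] [[0.5565 0.1558 0.082 ]
 [0.556  0.208  0.082 ]
 [0.5553 0.2618 0.082 ]
 [0.5537 0.3161 0.082 ]] [[0.5587 0.1558 0.082 ]
 [0.5581 0.2087 0.082 ]
 [0.5573 0.2618 0.082 ]
 [0.5558 0.316  0.082 ]]
[array([0.6127, 0.1115, 0.005 ]), array([0.6053, 0.3621, 0.005 ])]
[array([0.6026, 0.3631, 0.005 ]), array([0.5008, 0.3579, 0.005 ]), array([0.5053, 0.1054, 0.005 ])]
```

Call:
{"api": "apply_moves", "payload": {
  "slide": [
    [0.1, 0.155, 0],
    [0.075, 0.167, 0],
    [0.05, 0.176, 0],
    [0.025, 0.181, 0],
    [0, 0.183, 0],
    [-0.026, 0.181, 0],
    [-0.05, 0.176, 0],
    [-0.075, 0.167, 0]
  ],
  "turn": [
    [0, 0, -0.094],
    [0, 0, -0.094],
    [0, 0, -0.094],
    [0, 0, -0.094],
    [0, 0, -0.094],
    [0, 0, -0.094],
    [0, 0, -0.094],
    [0, 0, -0.094]
  ],
  "jaw": [0.3, 0.3, 0.3, 0.3, 0.3, 0.3, 0.3, 0.3],
  "newtons": 45
}}

```text
time_s: 8.25
tcp_pos: [0.5791, 0.1102, 0.2935]
eef_rot: [180.0, 0.0, -113.8]
contact_force: [-0.4, -0.2, 0.4]
gripper_width: 0.0616
```

Call:
{"api": "apply_moves", "payload": {
  "slide": [
    [-0.1, 0.155, 0],
    [-0.12, 0.14, 0.2],
    [-0.137, 0.12, 0.2],
    [0, 0, 0.2],
    [0, 0, 0.2],
    [0, 0, 0]
  ],
  "turn": [
    [0, 0, -0.094],
    [0, 0, -0.094],
    [0, 0, -0.094],
    [0, 0, 0],
    [0, 0, 0],
    [0, 0, 0]
  ],
  "jaw": [0.3, 0.3, 0.3, 0.3, 0.3, 0.3]
}}

```text
time_s: 8.85
tcp_pos: [0.5478, 0.1552, 0.2109]
eef_rot: [179.8, -0.1, -89.9]
contact_force: [0.2, -0.4, 0.7]
gripper_width: 0.0613
```

Run:
```python
from h import *
c=cap('wrist','w3')
print(w2p(c,[(.557,.1548,.082),(.579,.1548,.082),(.535,.1548,.082)]))
plan([(.557,.1548,.15,-89),(.557,.1548,.057,-89)])
```

```text
[[305.1793 197.6852]
 [281.3729 197.6673]
 [328.9735 197.7037]]
now [0.5488 0.1554 0.2127] [179.8797  -0.0801 -89.8786] w 0.061 t 8.9 F [ 0.9002 -0.1056  0.8956]
-> (0.557, 0.1548, 0.15, -89) n 2
   [0.003, -0.042, 0.313] [0.0007, -0.0005, -0.0051]
   [0.003, -0.041, 0.313] [0.0007, -0.0005, -0.0051]
-> (0.557, 0.1548, 0.057, -89) n 3
   [-0.0, -0.0, 0.31] [0.0, 0.0, 0.0]
   [-0.0, -0.0, 0.31] [0.0, 0.0, 0.0]
   [-0.0, -0.0, 0.31] [0.0, 0.0, 0.0]
```

View pics/w3.png

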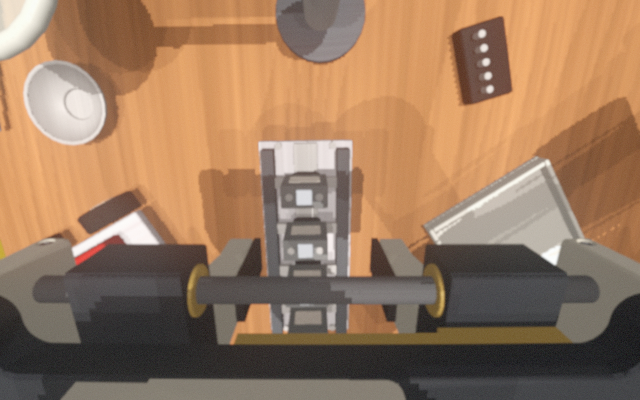

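Call:
{"api": "apply_moves", "payload": {
  "slide": [
    [0, -0.042, 0.31],
    [0, -0.042, 0.31],
    [0, 0, 0.31],
    [0, 0, 0.31],
    [0, 0, 0.31],
    [0, 0, 0],
    [0, 0, 0]
  ],
  "turn": [
    [0, 0, -0.005],
    [0, 0, -0.005],
    [0, 0, 0],
    [0, 0, 0],
    [0, 0, 0],
    [0, 0, 0],
    [0, 0, 0]
  ],
  "jaw": [0.3, 0.3, 0.3, 0.3, 0.3, 0.3, 0.9]
}}

```text
time_s: 9.6
tcp_pos: [0.5588, 0.156, 0.0597]
eef_rot: [-180.0, -0.0, -89.0]
contact_force: [0.0, 0.3, 0.6]
gripper_width: 0.0571
```

Call:
{"api": "apply_moves", "payload": {
  "slide": [
    [0, 0, 0],
    [0, 0, 0],
    [0, 0, 0]
  ],
  "turn": [
    [0, 0, 0],
    [0, 0, 0],
    [0, 0, 0]
  ],
  "jaw": [0.9, 0.9, 0.9]
}}

```text
time_s: 9.9
tcp_pos: [0.5591, 0.1564, 0.0607]
eef_rot: [-179.8, 0.1, -89.0]
contact_force: [-0.5, 0.7, 7.4]
gripper_width: 0.0437
```

Run:
```python
from h import *
plan([(.557,.1548,.057,-89)])
```

```text
now [0.5591 0.1564 0.0607] [-179.8196    0.0919  -88.9986] w 0.0437 t 9.9 F [-0.546   0.7401  7.4103]
-> (0.557, 0.1548, 0.057, -89) n 1
   [0.016, 0.022, 0.037] [-0.0021, 0.0011, 0.0]
```

Call:
{"api": "apply_moves", "payload": {
  "slide": [
    [0, 0, -0.05],
    [0, 0, -0.05],
    [0, 0, -0.1],
    [0, 0, -0.2],
    [0, 0, -0.3],
    [0, 0, -0.4],
    [0, 0, -0.4],
    [0, 0, 0]
  ],
  "turn": [
    [0, 0, 0],
    [0, 0, 0],
    [0, 0, 0],
    [0, 0, 0],
    [0, 0, 0],
    [0, 0, 0],
    [0, 0, 0],
    [0, 0, 0]
  ],
  "jaw": [0.9, 0.9, 0.9, 0.9, 0.9, 0.9, 0.9, 0.9]
}}

```text
time_s: 10.7
tcp_pos: [0.561, 0.1569, 0.2162]
eef_rot: [-179.4, 0.2, -89.0]
contact_force: [0.8, 1.4, -1.2]
gripper_width: 0.044
```

Run:
```python
from h import *
c=cap('wrist','w4');c=cap('scene','s4')
cv2.imwrite('pics/a4.png',cv2.resize(c['pixels'][80:300,130:470],None,fx=2.3,fy=2.3,interpolation=cv2.INTER_CUBIC))
plan([(.557,.1548,.26,-89)])
```

```text
now [0.5583 0.1561 0.2107] [-179.8336    0.1169  -89.0243] w 0.0435 t 10.8 F [-0.3827  0.5281 -1.5988]
-> (0.557, 0.1548, 0.26, -89) n 2
   [0.006, 0.006, -0.247] [-0.001, 0.0007, -0.0001]
   [0.006, 0.006, -0.247] [-0.001, 0.0007, -0.0001]
```

View pics/a4.png

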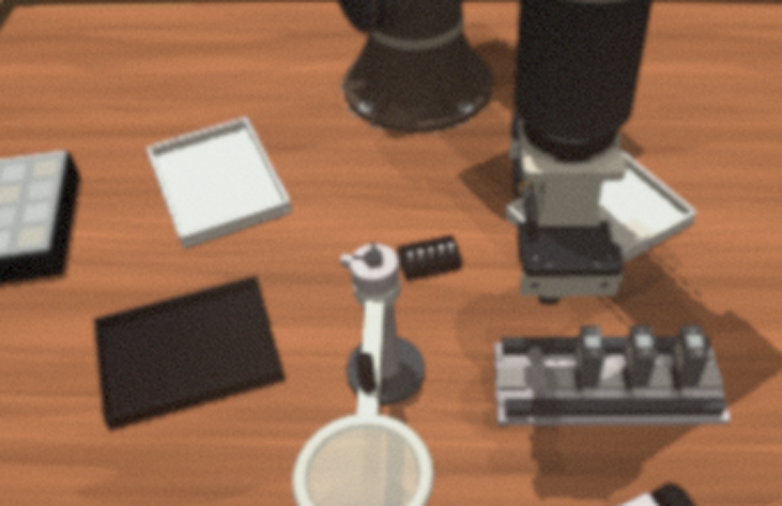

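View pics/w4.png

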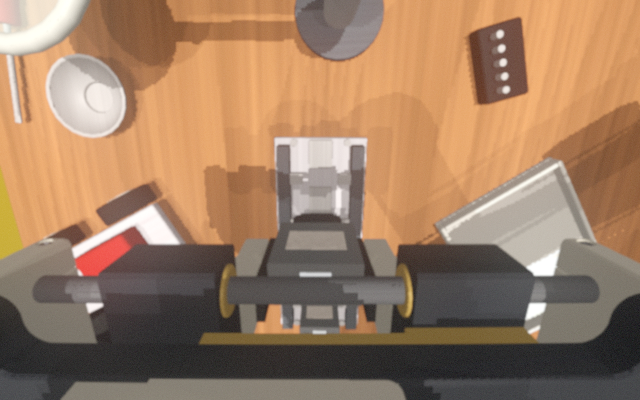

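Run:
```python
from h import *
plan([(.557,.1548,.32,-89),(.49,-.06,.32,-70)])
```

```text
now [0.5583 0.1561 0.2107] [-179.8336    0.1169  -89.0243] w 0.0435 t 10.8 F [-0.3827  0.5281 -1.5988]
-> (0.557, 0.1548, 0.32, -89) n 3
   [0.003, 0.003, -0.364] [-0.0006, 0.0005, -0.0001]
   [0.004, 0.004, -0.364] [-0.0006, 0.0005, -0.0001]
   [0.004, 0.004, -0.364] [-0.0006, 0.0005, -0.0001]
-> (0.49, -0.06, 0.32, -70) n 6
   [0.356, 0.118, 0.0] [0.0, 0.0, -0.0368]
   [0.349, 0.137, 0.0] [0.0, 0.0, -0.0368]
   [0.341, 0.156, 0.0] [0.0, 0.0, -0.0368]
   [0.332, 0.175, 0.0] [0.0, 0.0, -0.0368]
   [0.321, 0.193, 0.0] [0.0, 0.0, -0.0368]
   [0.31, 0.211, 0.0] [0.0, 0.0, -0.0368]
```

Call:
{"api": "apply_moves", "payload": {
  "slide": [
    [0, 0, -0.36],
    [0, 0, -0.36],
    [0, 0, -0.36],
    [0, 0, 0]
  ],
  "turn": [
    [0, 0, 0],
    [0, 0, 0],
    [0, 0, 0],
    [0, 0, 0]
  ],
  "jaw": [0.9, 0.9, 0.9, 0.9]
}}

```text
time_s: 11.2
tcp_pos: [0.5596, 0.1561, 0.3212]
eef_rot: [-179.6, 0.1, -89.0]
contact_force: [-0.4, 0.6, -1.1]
gripper_width: 0.0442
```

Call:
{"api": "apply_moves", "payload": {
  "slide": [
    [0.356, 0.118, 0],
    [0.349, 0.137, 0],
    [0.341, 0.156, 0],
    [0.332, 0.175, 0],
    [0.321, 0.193, 0],
    [0.31, 0.211, 0],
    [0, 0, 0],
    [0, 0, 0]
  ],
  "turn": [
    [0, 0, -0.037],
    [0, 0, -0.037],
    [0, 0, -0.037],
    [0, 0, -0.037],
    [0, 0, -0.037],
    [0, 0, -0.037],
    [0, 0, 0],
    [0, 0, 0]
  ],
  "jaw": [0.9, 0.9, 0.9, 0.9, 0.9, 0.9, 0.9, 0.9]
}}

```text
time_s: 12.0
tcp_pos: [0.4903, -0.0598, 0.3157]
eef_rot: [179.9, 0.0, -70.1]
contact_force: [0.2, 0.2, -1.4]
gripper_width: 0.0443
```

Run:
```python
from h import *
c=cap('wrist','w5')
plan([(.49,-.06,.32,-70)])
```

```text
now [ 0.4907 -0.0591  0.3158] [179.9347   0.0221 -70.0227] w 0.0442 t 12.05 F [ 0.4338 -0.0485 -0.3987]
-> (0.49, -0.06, 0.32, -70) n 1
   [0.006, 0.009, -0.042] [0.0008, 0.0003, -0.0003]
```

View pics/w5.png

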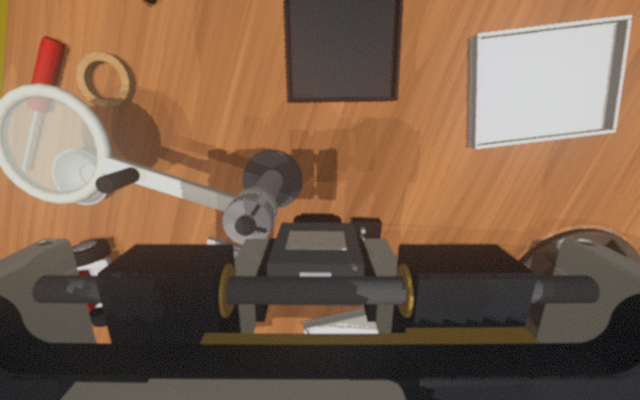

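Run:
```python
from h import *
c=ld('w5')
P=[p2w(c,*q,.022)[:2] for q in [(288,102),(398,99),(285,5),(403,5)]];print(P)
a,b=P[0],P[1]; u=(a-b)/np.linalg.norm(a-b);print(np.linalg.norm(a-b),'yaw',np.degrees(np.arctan2(u[1],u[0])))
n=np.array([u[1],-u[0]]);print('ctr',(a+b)/2+n*.1)
for i,j in((2,0),(3,1)):
    d=P[j]-P[i];print(np.degrees(np.arctan2(-d[0],d[1])))
```

```text
[array([ 0.5546, -0.1293]), array([ 0.4158, -0.1839]), array([ 0.595 , -0.2383]), array([ 0.456, -0.289])]
0.14915387525524182 yaw 21.47385328836816
ctr [ 0.5218 -0.2496]
20.372981476400952
20.938688240038275
```

Run:
```python
from h import *
plan([(.545,-.309,.30,-69.5),(.545,-.309,.0575,-69.5)])
```

```text
now [ 0.4907 -0.0591  0.3158] [179.9347   0.0221 -70.0227] w 0.0442 t 12.05 F [ 0.4338 -0.0485 -0.3987]
-> (0.545, -0.309, 0.3, -69.5) n 7
   [0.362, 0.049, 0.022] [0.0001, 0.0, -0.0009]
   [0.362, 0.049, 0.023] [0.0001, 0.0, -0.0009]
   [0.362, 0.05, 0.023] [0.0001, 0.0, -0.0009]
   [0.362, 0.05, 0.023] [0.0001, 0.0, -0.0009]
   [0.362, 0.051, 0.023] [0.0001, 0.0, -0.0009]
   [0.362, 0.051, 0.023] [0.0001, 0.0, -0.0009]
   [0.362, 0.052, 0.023] [0.0001, 0.0, -0.0009]
-> (0.545, -0.309, 0.0575, -69.5) n 7
   [0.0, -0.0, 0.346] [0.0, 0.0, 0.0]
   [0.0, -0.0, 0.346] [0.0, 0.0, 0.0]
   [0.0, -0.0, 0.346] [0.0, 0.0, 0.0]
   [0.0, -0.0, 0.346] [0.0, 0.0, 0.0]
   [0.0, -0.0, 0.346] [0.0, 0.0, 0.0]
   [0.0, -0.0, 0.346] [0.0, 0.0, 0.0]
   [0.0, -0.0, 0.346] [0.0, 0.0, 0.0]
```

Call:
{"api": "apply_moves", "payload": {
  "slide": [
    [0.362, 0.05, 0.023],
    [0.362, 0.05, 0.023],
    [0.362, 0.05, 0.023],
    [0.362, 0.05, 0.023],
    [0.362, 0.05, 0.023],
    [0.362, 0.05, 0.023],
    [0.362, 0.05, 0.023],
    [0, 0, 0]
  ],
  "turn": [
    [0, 0, 0],
    [0, 0, 0],
    [0, 0, 0],
    [0, 0, 0],
    [0, 0, 0],
    [0, 0, 0],
    [0, 0, 0],
    [0, 0, 0]
  ],
  "jaw": [0.9, 0.9, 0.9, 0.9, 0.9, 0.9, 0.9, 0.9]
}}

```text
time_s: 12.85
tcp_pos: [0.5459, -0.3113, 0.2978]
eef_rot: [179.8, 0.1, -70.1]
contact_force: [-0.1, -0.5, -2.1]
gripper_width: 0.0443
```

Call:
{"api": "apply_moves", "payload": {
  "slide": [
    [0, 0, 0.4],
    [0, 0, 0.4],
    [0, 0, 0.4],
    [0, 0, 0.4],
    [0, 0, 0.4],
    [0, 0, 0.2],
    [0, 0, 0]
  ],
  "turn": [
    [0, 0, 0],
    [0, 0, 0],
    [0, 0, 0],
    [0, 0, 0],
    [0, 0, 0],
    [0, 0, 0],
    [0, 0, 0]
  ],
  "jaw": [0.9, 0.9, 0.9, 0.9, 0.9, 0.9, 0.9]
}}

```text
time_s: 13.55
tcp_pos: [0.5431, -0.3071, 0.0762]
eef_rot: [179.7, 0.3, -69.9]
contact_force: [-0.6, 0.4, -0.8]
gripper_width: 0.0439
```

Run:
```python
from h import *
c=cap('scene','s6')
cv2.imwrite('pics/a6.png',cv2.resize(c['pixels'][80:300,130:470],None,fx=2.3,fy=2.3,interpolation=cv2.INTER_CUBIC))
plan([(.545,-.309,.0575,-69.5)])
```

```text
now [ 0.5446 -0.3079  0.0787] [179.807    0.118  -69.8815] w 0.0441 t 13.6 F [0.7785 0.0649 0.8444]
-> (0.545, -0.309, 0.0575, -69.5) n 1
   [0.012, -0.0, 0.212] [0.0022, 0.0014, -0.0044]
```

View pics/a6.png

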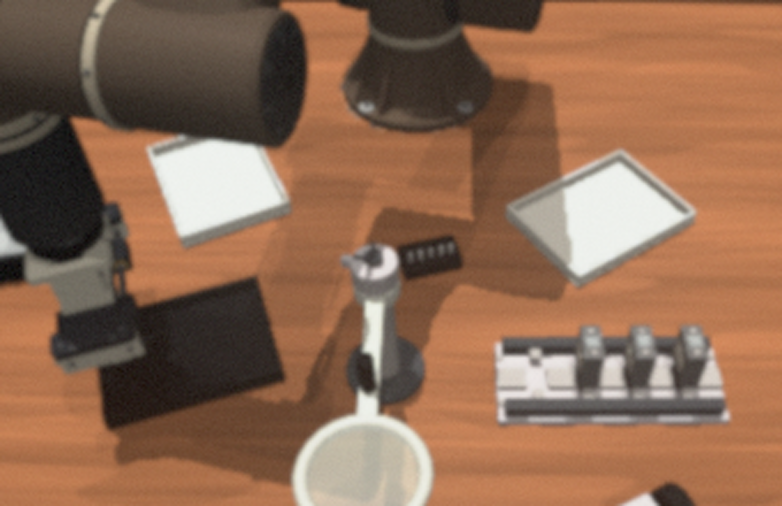

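Call:
{"api": "apply_moves", "payload": {
  "slide": [
    [0, 0, 0.1],
    [0, 0, 0.08],
    [0, 0, 0.02],
    [0, 0, 0]
  ],
  "turn": [
    [0, 0, 0],
    [0, 0, 0],
    [0, 0, 0],
    [0, 0, 0]
  ],
  "jaw": [0.9, 0.9, 0.9, 0.9]
}}

```text
time_s: 14.0
tcp_pos: [0.545, -0.3091, 0.0606]
eef_rot: [-180.0, -0.0, -70.0]
contact_force: [-0.2, 0.5, 0.1]
gripper_width: 0.0436
```

Call:
{"api": "apply_moves", "payload": {
  "slide": [
    [0, 0, 0.02],
    [0, 0, 0.02],
    [0, 0, 0]
  ],
  "turn": [
    [0, 0, 0],
    [0, 0, 0],
    [0, 0, 0]
  ],
  "jaw": [0.9, 0.9, 0.9]
}}

```text
time_s: 14.3
tcp_pos: [0.5449, -0.3091, 0.0564]
eef_rot: [-180.0, 0.0, -70.0]
contact_force: [-0.6, -0.6, -1.2]
gripper_width: 0.0438
```

Call:
{"api": "apply_moves", "payload": {
  "slide": [
    [0, 0, 0],
    [0, 0, 0],
    [0, 0, 0],
    [0, 0, 0],
    [0, 0, -0.2],
    [0, 0, -0.4],
    [0, 0, -0.5],
    [0, 0, -0.5]
  ],
  "turn": [
    [0, 0, 0],
    [0, 0, 0],
    [0, 0, 0],
    [0, 0, 0],
    [0, 0, 0],
    [0, 0, 0],
    [0, 0, 0],
    [0, 0, 0]
  ],
  "jaw": [0.3, 0.3, 0.3, 0.3, 0.3, 0.3, 0.3, 0.3]
}}

```text
time_s: 15.1
tcp_pos: [0.5445, -0.309, 0.218]
eef_rot: [180.0, 0.0, -69.9]
contact_force: [0.9, -0.2, -0.3]
gripper_width: 0.061
```

Call:
{"api": "apply_moves", "payload": {
  "slide": [
    [0, 0, -0.4],
    [0, 0, -0.2],
    [0, 0, 0]
  ],
  "turn": [
    [0, 0, 0],
    [0, 0, 0],
    [0, 0, 0]
  ],
  "jaw": [0.3, 0.3, 0.3]
}}

```text
time_s: 15.4
tcp_pos: [0.5464, -0.3097, 0.2809]
eef_rot: [-179.7, -0.3, -69.9]
contact_force: [1.1, -0.4, 0.1]
gripper_width: 0.0615
```

Run:
```python
from h import *
c=cap('scene','s7');w=cap('side','side7')
a=cv2.resize(c['pixels'][180:300,140:320],None,fx=3,fy=3,interpolation=cv2.INTER_CUBIC)
b=cv2.resize(w['pixels'][120:240,280:420],None,fx=3,fy=3,interpolation=cv2.INTER_CUBIC)
cv2.imwrite('pics/a7.png',a[:,:380] if 0 else np.hstack([a[:, :370],b[:, :420]]))
plan([(.557,.2085,.30,-89),(.557,.2085,.061,-89)])
```

```text
now [ 0.5449 -0.3089  0.2767] [-179.9479   -0.0059  -69.9542] w 0.0613 t 15.5 F [ 0.2234  0.6061 -0.7308]
-> (0.557, 0.2085, 0.3, -89) n 13
   [-0.371, -0.145, -0.018] [-0.0, 0.0, 0.017]
   [-0.374, -0.136, -0.018] [-0.0, 0.0, 0.017]
   [-0.378, -0.126, -0.018] [-0.0, 0.0, 0.017]
   [-0.381, -0.116, -0.018] [-0.0, 0.0, 0.017]
   [-0.384, -0.107, -0.018] [-0.0, 0.0, 0.017]
   [-0.386, -0.097, -0.018] [-0.0, 0.0, 0.017]
   [-0.389, -0.087, -0.018] [-0.0, 0.0, 0.017]
   [-0.391, -0.077, -0.018] [-0.0, 0.0, 0.017]
   [-0.392, -0.067, -0.018] [-0.0, 0.0, 0.017]
   [-0.394, -0.057, -0.018] [-0.0, 0.0, 0.017]
   [-0.395, -0.047, -0.018] [-0.0, 0.0, 0.017]
   [-0.396, -0.037, -0.018] [-0.0, 0.0, 0.017]
   [-0.397, -0.026, -0.018] [-0.0, 0.0, 0.017]
-> (0.557, 0.2085, 0.061, -89) n 6
   [-0.0, -0.0, 0.398] [0.0, 0.0, 0.0]
   [-0.0, -0.0, 0.398] [0.0, 0.0, 0.0]
   [-0.0, -0.0, 0.398] [0.0, 0.0, 0.0]
   [-0.0, -0.0, 0.398] [0.0, 0.0, 0.0]
   [-0.0, -0.0, 0.398] [0.0, 0.0, 0.0]
   [-0.0, -0.0, 0.398] [0.0, 0.0, 0.0]
```

View pics/a7.png

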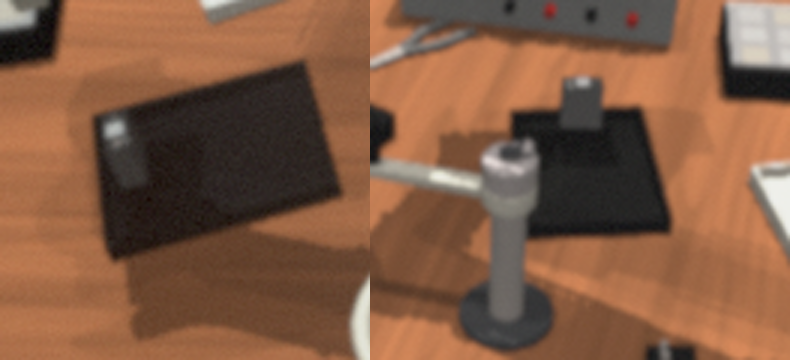

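Call:
{"api": "apply_moves", "payload": {
  "slide": [
    [-0.371, -0.145, -0.03],
    [-0.374, -0.136, -0.03],
    [-0.378, -0.126, -0.03],
    [-0.381, -0.116, -0.03],
    [-0.384, -0.107, -0.03],
    [-0.386, -0.097, -0.03],
    [-0.389, -0.087, -0.03],
    [-0.391, -0.077, -0.03]
  ],
  "turn": [
    [0, 0, 0.017],
    [0, 0, 0.017],
    [0, 0, 0.017],
    [0, 0, 0.017],
    [0, 0, 0.017],
    [0, 0, 0.017],
    [0, 0, 0.017],
    [0, 0, 0.017]
  ],
  "jaw": [0.3, 0.3, 0.3, 0.3, 0.3, 0.3, 0.3, 0.3]
}}

```text
time_s: 16.3
tcp_pos: [0.5515, 0.0111, 0.299]
eef_rot: [179.9, -0.0, -81.7]
contact_force: [1.4, -0.5, -0.3]
gripper_width: 0.0617
```

Call:
{"api": "apply_moves", "payload": {
  "slide": [
    [-0.392, -0.067, 0],
    [-0.394, -0.057, 0],
    [-0.395, -0.047, 0],
    [-0.396, -0.037, 0.1],
    [-0.397, -0.036, 0.2],
    [0, 0, 0.4],
    [0, 0, 0.4],
    [0, 0, 0]
  ],
  "turn": [
    [0, 0, 0.017],
    [0, 0, 0.017],
    [0, 0, 0.017],
    [0, 0, 0.017],
    [0, 0, 0.017],
    [0, 0, 0],
    [0, 0, 0],
    [0, 0, 0]
  ],
  "jaw": [0.3, 0.3, 0.3, 0.3, 0.3, 0.3, 0.3, 0.3]
}}

```text
time_s: 17.1
tcp_pos: [0.554, 0.2067, 0.1834]
eef_rot: [179.4, -0.4, -89.0]
contact_force: [0.0, 0.1, -0.7]
gripper_width: 0.0615
```

Run:
```python
from h import *
c=cap('wrist','w8')
print(w2p(c,[(.558,.209,.082),(.58,.209,.082),(.536,.209,.082)]))
plan([(.558,.209,.061,-89)])
```

```text
[[309.6219 210.2755]
 [283.4532 209.9125]
 [335.724  210.6355]]
now [0.5561 0.2073 0.1872] [179.6424  -0.2603 -88.9304] w 0.061 t 17.15 F [-0.5746 -0.0166  0.5321]
-> (0.558, 0.209, 0.061, -89) n 4
   [-0.006, -0.007, 0.316] [0.001, -0.0008, 0.0002]
   [-0.005, -0.006, 0.316] [0.001, -0.0008, 0.0002]
   [-0.005, -0.006, 0.316] [0.001, -0.0008, 0.0002]
   [-0.005, -0.005, 0.316] [0.001, -0.0008, 0.0002]
```

View pics/w8.png

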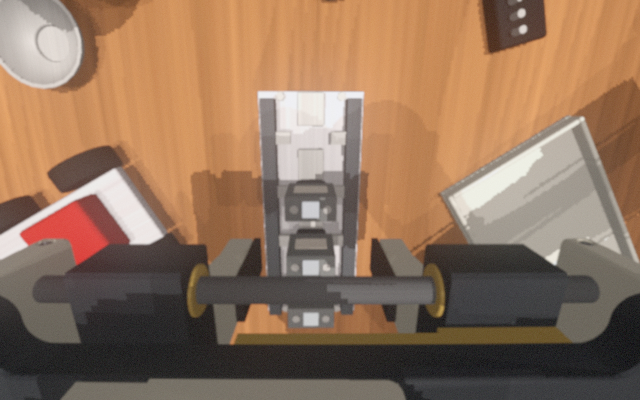

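Module 2's top is at (311,210), as predicted (310,210). Descend.

Call:
{"api": "apply_moves", "payload": {
  "slide": [
    [-0.005, -0.006, 0.32],
    [-0.005, -0.006, 0.32],
    [-0.005, -0.006, 0.32],
    [0, 0, 0.28],
    [0, 0, 0],
    [0, 0, 0],
    [0, 0, 0],
    [0, 0, 0]
  ],
  "turn": [
    [0, 0, 0],
    [0, 0, 0],
    [0, 0, 0],
    [0, 0, 0],
    [0, 0, 0],
    [0, 0, 0],
    [0, 0, 0],
    [0, 0, 0]
  ],
  "jaw": [0.3, 0.3, 0.3, 0.3, 0.3, 0.9, 0.9, 0.9]
}}

```text
time_s: 17.95
tcp_pos: [0.5603, 0.2104, 0.0688]
eef_rot: [-179.9, 0.1, -88.9]
contact_force: [-0.5, 0.4, 5.6]
gripper_width: 0.0446
```

Call:
{"api": "apply_moves", "payload": {
  "slide": [
    [0, 0, 0],
    [0, 0, 0],
    [0, 0, -0.05],
    [0, 0, -0.05],
    [0, 0, -0.1],
    [0, 0, -0.2],
    [0, 0, -0.3],
    [0, 0, 0]
  ],
  "turn": [
    [0, 0, 0],
    [0, 0, 0],
    [0, 0, 0],
    [0, 0, 0],
    [0, 0, 0],
    [0, 0, 0],
    [0, 0, 0],
    [0, 0, 0]
  ],
  "jaw": [0.9, 0.9, 0.9, 0.9, 0.9, 0.9, 0.9, 0.9]
}}

```text
time_s: 18.75
tcp_pos: [0.5627, 0.2115, 0.1423]
eef_rot: [-179.5, 0.2, -88.9]
contact_force: [0.2, 0.3, -0.3]
gripper_width: 0.0436
```

Run:
```python
from h import *
c=cap('scene','s9')
cv2.imwrite('pics/a9.png',cv2.resize(c['pixels'][80:300,130:470],None,fx=2.3,fy=2.3,interpolation=cv2.INTER_CUBIC))
plan([(.558,.209,.32,-89),(.49,-.06,.32,-70)])
```

```text
now [0.5616 0.211  0.1402] [-179.684     0.19    -88.9116] w 0.0441 t 18.8 F [ 0.5332 -0.0442 -1.1851]
-> (0.558, 0.209, 0.32, -89) n 5
   [0.003, 0.005, -0.36] [-0.0007, 0.0004, 0.0002]
   [0.003, 0.006, -0.36] [-0.0007, 0.0004, 0.0002]
   [0.003, 0.006, -0.36] [-0.0007, 0.0004, 0.0002]
   [0.003, 0.006, -0.36] [-0.0007, 0.0004, 0.0002]
   [0.004, 0.007, -0.36] [-0.0007, 0.0004, 0.0002]
-> (0.49, -0.06, 0.32, -70) n 7
   [0.383, 0.104, 0.0] [0.0, 0.0, -0.0316]
   [0.377, 0.122, 0.0] [0.0, 0.0, -0.0316]
   [0.371, 0.14, 0.0] [0.0, 0.0, -0.0316]
   [0.364, 0.157, 0.0] [0.0, 0.0, -0.0316]
   [0.356, 0.174, 0.0] [0.0, 0.0, -0.0316]
   [0.347, 0.191, 0.0] [0.0, 0.0, -0.0316]
   [0.338, 0.207, 0.0] [0.0, 0.0, -0.0316]
```

View pics/a9.png

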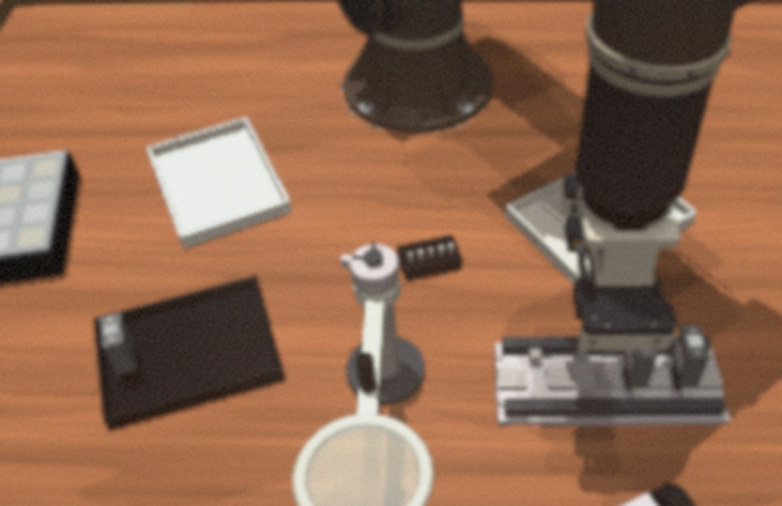

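Call:
{"api": "apply_moves", "payload": {
  "slide": [
    [0, 0, -0.36],
    [0, 0, -0.36],
    [0, 0, -0.36],
    [0, 0, -0.36],
    [0, 0, -0.36],
    [0, 0, 0]
  ],
  "turn": [
    [0, 0, 0],
    [0, 0, 0],
    [0, 0, 0],
    [0, 0, 0],
    [0, 0, 0],
    [0, 0, 0]
  ],
  "jaw": [0.9, 0.9, 0.9, 0.9, 0.9, 0.9]
}}

```text
time_s: 19.4
tcp_pos: [0.5617, 0.2106, 0.3227]
eef_rot: [-179.5, 0.2, -88.9]
contact_force: [0.4, -0.4, -1.9]
gripper_width: 0.0444
```

Call:
{"api": "apply_moves", "payload": {
  "slide": [
    [0.383, 0.104, 0],
    [0.377, 0.122, 0],
    [0.371, 0.14, 0],
    [0.364, 0.157, 0],
    [0.356, 0.174, 0],
    [0.347, 0.191, 0],
    [0.338, 0.207, 0],
    [0, 0, 0]
  ],
  "turn": [
    [0, 0, -0.032],
    [0, 0, -0.032],
    [0, 0, -0.032],
    [0, 0, -0.032],
    [0, 0, -0.032],
    [0, 0, -0.032],
    [0, 0, -0.032],
    [0, 0, 0]
  ],
  "jaw": [0.9, 0.9, 0.9, 0.9, 0.9, 0.9, 0.9, 0.9]
}}

```text
time_s: 20.2
tcp_pos: [0.4908, -0.0625, 0.3166]
eef_rot: [180.0, -0.0, -69.8]
contact_force: [-0.2, 0.7, -0.4]
gripper_width: 0.0437
```

Run:
```python
from h import *
c=cap('wrist','w10')
plan([(.530,-.268,.30,-69.5)])
```

```text
now [ 0.4915 -0.0611  0.3165] [-179.9819    0.0003  -69.8656] w 0.0443 t 20.25 F [-0.0159 -0.101  -1.6276]
-> (0.53, -0.268, 0.3, -69.5) n 6
   [0.346, 0.059, 0.028] [-0.0, 0.0, -0.0007]
   [0.346, 0.059, 0.028] [-0.0, 0.0, -0.0007]
   [0.346, 0.059, 0.028] [-0.0, 0.0, -0.0007]
   [0.346, 0.06, 0.028] [-0.0, 0.0, -0.0007]
   [0.346, 0.06, 0.028] [-0.0, 0.0, -0.0007]
   [0.346, 0.06, 0.028] [-0.0, 0.0, -0.0007]
```

View pics/w10.png

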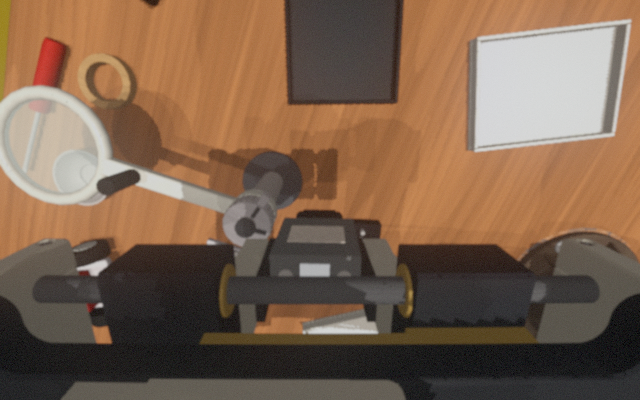

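Tray edge at (289,102)/(397,102), unmoved; module held level.

Call:
{"api": "apply_moves", "payload": {
  "slide": [
    [0.346, 0.06, 0.03],
    [0.346, 0.06, 0.03],
    [0.346, 0.06, 0.03],
    [0.346, 0.06, 0.03],
    [0.346, 0.06, 0.03],
    [0.346, 0.06, 0.03],
    [0, 0, 0.2],
    [0, 0, 0.4]
  ],
  "turn": [
    [0, 0, 0],
    [0, 0, 0],
    [0, 0, 0],
    [0, 0, 0],
    [0, 0, 0],
    [0, 0, 0],
    [0, 0, 0],
    [0, 0, 0]
  ],
  "jaw": [0.9, 0.9, 0.9, 0.9, 0.9, 0.9, 0.9, 0.9]
}}

```text
time_s: 21.05
tcp_pos: [0.5329, -0.2674, 0.2398]
eef_rot: [-179.8, -0.2, -69.8]
contact_force: [-0.2, 0.4, -0.6]
gripper_width: 0.044
```

Call:
{"api": "apply_moves", "payload": {
  "slide": [
    [0, 0, 0.4],
    [0, 0, 0.4],
    [0, 0, 0.4],
    [0, 0, 0.3],
    [0, 0, 0],
    [0, 0, 0]
  ],
  "turn": [
    [0, 0, 0],
    [0, 0, 0],
    [0, 0, 0],
    [0, 0, 0],
    [0, 0, 0],
    [0, 0, 0]
  ],
  "jaw": [0.9, 0.9, 0.9, 0.9, 0.9, 0.9]
}}

```text
time_s: 21.65
tcp_pos: [0.5313, -0.2661, 0.0887]
eef_rot: [179.9, 0.0, -69.6]
contact_force: [0.8, 0.4, -0.2]
gripper_width: 0.0441
```

Run:
```python
from h import *
c=cap('scene','s11')
cv2.imwrite('pics/a11.png',cv2.resize(c['pixels'][130:300,130:350],None,fx=3,fy=3,interpolation=cv2.INTER_CUBIC))
plan([(.530,-.268,.0645,-69.5)])
```

```text
now [ 0.5321 -0.2663  0.0898] [-179.9371   -0.0704  -69.6361] w 0.0445 t 21.7 F [ 0.0986 -1.1898 -0.0877]
-> (0.53, -0.268, 0.0645, -69.5) n 1
   [0.008, 0.025, 0.253] [-0.0007, -0.0008, -0.0016]
```

View pics/a11.png

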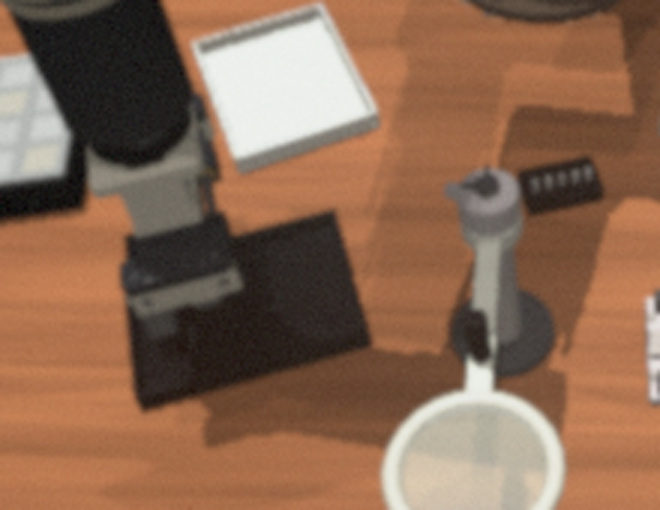

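Call:
{"api": "apply_moves", "payload": {
  "slide": [
    [0, 0.01, 0.12],
    [0, 0.01, 0.06],
    [0, 0, 0.04],
    [0, 0, 0.02],
    [0, 0, 0],
    [0, 0, 0]
  ],
  "turn": [
    [0, 0, 0],
    [0, 0, 0],
    [0, 0, 0],
    [0, 0, 0],
    [0, 0, 0],
    [0, 0, 0]
  ],
  "jaw": [0.9, 0.9, 0.9, 0.9, 0.9, 0.9]
}}

```text
time_s: 22.3
tcp_pos: [0.5289, -0.2672, 0.0647]
eef_rot: [-180.0, -0.0, -69.7]
contact_force: [0.1, 0.1, -2.0]
gripper_width: 0.0435
```

Call:
{"api": "apply_moves", "payload": {
  "slide": [
    [0, 0, 0.015],
    [0, 0, 0],
    [0, 0, 0]
  ],
  "turn": [
    [0, 0, 0],
    [0, 0, 0],
    [0, 0, 0]
  ],
  "jaw": [0.9, 0.9, 0.9]
}}

```text
time_s: 22.6
tcp_pos: [0.5292, -0.2673, 0.0638]
eef_rot: [-180.0, -0.0, -69.7]
contact_force: [-2.1, 0.8, 5.9]
gripper_width: 0.0442
```

Call:
{"api": "apply_moves", "payload": {
  "slide": [
    [0, 0, 0],
    [0, 0, 0],
    [0, 0, 0],
    [0, 0, 0],
    [0, 0, -0.2],
    [0, 0, -0.4],
    [0, 0, -0.5],
    [0, 0, -0.5]
  ],
  "turn": [
    [0, 0, 0],
    [0, 0, 0],
    [0, 0, 0],
    [0, 0, 0],
    [0, 0, 0],
    [0, 0, 0],
    [0, 0, 0],
    [0, 0, 0]
  ],
  "jaw": [0.3, 0.3, 0.3, 0.3, 0.3, 0.3, 0.3, 0.3]
}}

```text
time_s: 23.4
tcp_pos: [0.5283, -0.267, 0.2243]
eef_rot: [179.9, 0.0, -69.7]
contact_force: [1.7, -0.1, 0.1]
gripper_width: 0.0615
```

Call:
{"api": "apply_moves", "payload": {
  "slide": [
    [0, 0, -0.5],
    [0, 0, -0.2],
    [0, 0, 0]
  ],
  "turn": [
    [0, 0, 0],
    [0, 0, 0],
    [0, 0, 0]
  ],
  "jaw": [0.3, 0.3, 0.3]
}}

```text
time_s: 23.7
tcp_pos: [0.5303, -0.2676, 0.2973]
eef_rot: [-179.7, -0.2, -69.7]
contact_force: [0.0, 0.4, -0.5]
gripper_width: 0.0612
```

Run:
```python
from h import *
c=cap('scene','s12');w=cap('side','side12')
a=cv2.resize(c['pixels'][180:300,140:320],None,fx=3,fy=3,interpolation=cv2.INTER_CUBIC)
b=cv2.resize(w['pixels'][120:240,280:420],None,fx=3,fy=3,interpolation=cv2.INTER_CUBIC)
cv2.imwrite('pics/a12.png',np.hstack([a[:, :370],b[:, :420]]))
plan([(.557,.262,.30,-89)])
```

```text
now [ 0.5286 -0.2669  0.2928] [-179.9648    0.0165  -69.6968] w 0.0614 t 23.8 F [-0.0625  0.3678  0.1749]
-> (0.557, 0.262, 0.3, -89) n 14
   [-0.347, -0.15, -0.005] [-0.0, 0.0, 0.016]
   [-0.351, -0.142, -0.005] [-0.0, 0.0, 0.016]
   [-0.354, -0.133, -0.005] [-0.0, 0.0, 0.016]
   [-0.357, -0.125, -0.005] [-0.0, 0.0, 0.016]
   [-0.36, -0.116, -0.005] [-0.0, 0.0, 0.016]
   [-0.363, -0.107, -0.005] [-0.0, 0.0, 0.016]
   [-0.365, -0.099, -0.005] [-0.0, 0.0, 0.016]
   [-0.368, -0.09, -0.005] [-0.0, 0.0, 0.016]
   [-0.37, -0.081, -0.005] [-0.0, 0.0, 0.016]
   [-0.371, -0.072, -0.005] [-0.0, 0.0, 0.016]
   [-0.373, -0.063, -0.005] [-0.0, 0.0, 0.016]
   [-0.374, -0.054, -0.005] [-0.0, 0.0, 0.016]
   [-0.376, -0.045, -0.005] [-0.0, 0.0, 0.016]
   [-0.377, -0.036, -0.005] [-0.0, 0.0, 0.016]
```

View pics/a12.png

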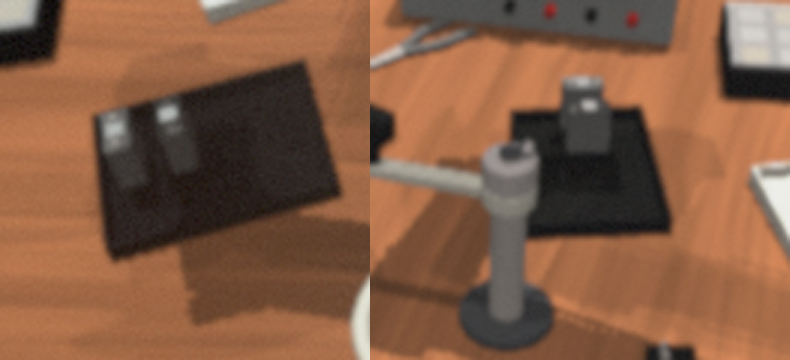

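Both stand side by side in the tray. Next, module 3.

Call:
{"api": "apply_moves", "payload": {
  "slide": [
    [-0.347, -0.15, -0.01],
    [-0.351, -0.142, -0.01],
    [-0.354, -0.133, -0.01],
    [-0.357, -0.125, -0.01],
    [-0.36, -0.116, -0.01],
    [-0.363, -0.107, -0.01],
    [-0.365, -0.099, -0.01],
    [-0.368, -0.09, -0.01]
  ],
  "turn": [
    [0, 0, 0.016],
    [0, 0, 0.016],
    [0, 0, 0.016],
    [0, 0, 0.016],
    [0, 0, 0.016],
    [0, 0, 0.016],
    [0, 0, 0.016],
    [0, 0, 0.016]
  ],
  "jaw": [0.3, 0.3, 0.3, 0.3, 0.3, 0.3, 0.3, 0.3]
}}

```text
time_s: 24.6
tcp_pos: [0.5441, 0.0365, 0.2992]
eef_rot: [179.8, -0.0, -80.7]
contact_force: [1.3, 0.0, 0.6]
gripper_width: 0.0615
```

Call:
{"api": "apply_moves", "payload": {
  "slide": [
    [-0.37, -0.081, 0],
    [-0.371, -0.072, 0],
    [-0.373, -0.063, 0],
    [-0.374, -0.054, 0],
    [-0.376, -0.045, 0.2],
    [-0.377, -0.04, 0.4],
    [0, 0, 0.4],
    [0, 0, 0.1]
  ],
  "turn": [
    [0, 0, 0.016],
    [0, 0, 0.016],
    [0, 0, 0.016],
    [0, 0, 0.016],
    [0, 0, 0.016],
    [0, 0, 0.016],
    [0, 0, 0],
    [0, 0, 0]
  ],
  "jaw": [0.3, 0.3, 0.3, 0.3, 0.3, 0.3, 0.3, 0.3]
}}

```text
time_s: 25.4
tcp_pos: [0.5539, 0.2574, 0.1879]
eef_rot: [179.5, -0.3, -88.9]
contact_force: [-0.9, 0.1, 0.2]
gripper_width: 0.0616
```

Call:
{"api": "apply_moves", "payload": {
  "slide": [
    [0, 0, 0],
    [0, 0, 0]
  ],
  "turn": [
    [0, 0, 0],
    [0, 0, 0]
  ],
  "jaw": [0.3, 0.3]
}}

```text
time_s: 25.6
tcp_pos: [0.5579, 0.258, 0.1959]
eef_rot: [-179.9, -0.0, -89.0]
contact_force: [-0.0, -0.3, 1.0]
gripper_width: 0.0615
```

Run:
```python
from h import *
c=cap('wrist','w13')
print(w2p(c,[(.557,.2627,.082),(.579,.2627,.082),(.535,.2627,.082)]))
plan([(.557,.2627,.061,-89)])
```

```text
[[316.8277 207.6989]
 [291.899  207.2553]
 [341.7375 208.1408]]
now [0.5582 0.2582 0.1967] [-179.8668    0.0666  -88.9658] w 0.0614 t 25.65 F [ 0.5798 -0.1676  0.4207]
-> (0.557, 0.2627, 0.061, -89) n 4
   [-0.011, 0.004, 0.339] [-0.0004, 0.0002, 0.0001]
   [-0.011, 0.003, 0.339] [-0.0004, 0.0002, 0.0001]
   [-0.011, 0.003, 0.339] [-0.0004, 0.0002, 0.0001]
   [-0.011, 0.003, 0.339] [-0.0004, 0.0002, 0.0001]
```

View pics/w13.png

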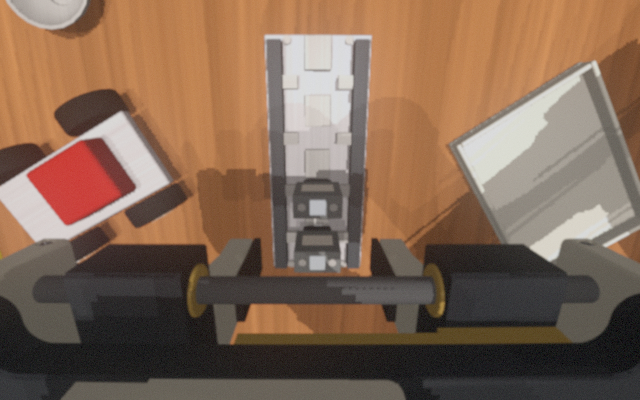

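Module 3 top at (317,208) as predicted.

Call:
{"api": "apply_moves", "payload": {
  "slide": [
    [-0.012, 0, 0.34],
    [-0.011, 0, 0.34],
    [-0.011, 0, 0.34],
    [-0.011, 0, 0.34],
    [0, 0, 0],
    [0, 0, 0],
    [0, 0, 0],
    [0, 0, 0]
  ],
  "turn": [
    [0, 0, 0],
    [0, 0, 0],
    [0, 0, 0],
    [0, 0, 0],
    [0, 0, 0],
    [0, 0, 0],
    [0, 0, 0],
    [0, 0, 0]
  ],
  "jaw": [0.3, 0.3, 0.3, 0.3, 0.3, 0.9, 0.9, 0.9]
}}

```text
time_s: 26.45
tcp_pos: [0.5582, 0.2636, 0.0613]
eef_rot: [-179.8, 0.1, -88.9]
contact_force: [0.5, 0.4, 5.9]
gripper_width: 0.0443
```

Call:
{"api": "apply_moves", "payload": {
  "slide": [
    [0, 0, 0],
    [0, 0, 0]
  ],
  "turn": [
    [0, 0, 0],
    [0, 0, 0]
  ],
  "jaw": [0.9, 0.9]
}}

```text
time_s: 26.65
tcp_pos: [0.5583, 0.2637, 0.0612]
eef_rot: [-179.8, 0.1, -88.9]
contact_force: [-1.8, -0.7, 7.5]
gripper_width: 0.0443
```

Call:
{"api": "apply_moves", "payload": {
  "slide": [
    [0, 0, -0.05],
    [0, 0, -0.05],
    [0, 0, -0.1],
    [0, 0, -0.2],
    [0, 0, -0.3],
    [0, 0, -0.4],
    [0, 0, -0.4],
    [0, 0, 0]
  ],
  "turn": [
    [0, 0, 0],
    [0, 0, 0],
    [0, 0, 0],
    [0, 0, 0],
    [0, 0, 0],
    [0, 0, 0],
    [0, 0, 0],
    [0, 0, 0]
  ],
  "jaw": [0.9, 0.9, 0.9, 0.9, 0.9, 0.9, 0.9, 0.9]
}}

```text
time_s: 27.45
tcp_pos: [0.5601, 0.2645, 0.2168]
eef_rot: [-179.4, 0.3, -88.9]
contact_force: [-0.3, -0.3, -1.7]
gripper_width: 0.0441
```

Run:
```python
from h import *
c=cap('wrist','w14')
plan([(.558,.26,.32,-89),(.49,-.06,.32,-70)])
```

```text
now [0.5587 0.2639 0.2135] [-179.638     0.2632  -88.9168] w 0.0444 t 27.5 F [ 0.3883  0.4214 -2.17  ]
-> (0.558, 0.26, 0.32, -89) n 3
   [0.011, 0.0, -0.355] [-0.0014, 0.001, 0.0003]
   [0.012, 0.001, -0.355] [-0.0014, 0.001, 0.0003]
   [0.013, 0.002, -0.355] [-0.0014, 0.001, 0.0003]
-> (0.49, -0.06, 0.32, -70) n 9
   [0.354, 0.082, 0.0] [0.0, 0.0, -0.0246]
   [0.351, 0.095, 0.0] [0.0, 0.0, -0.0246]
   [0.347, 0.108, 0.0] [0.0, 0.0, -0.0246]
   [0.343, 0.12, 0.0] [0.0, 0.0, -0.0246]
   [0.338, 0.133, 0.0] [0.0, 0.0, -0.0246]
   [0.333, 0.145, 0.0] [0.0, 0.0, -0.0246]
   [0.328, 0.157, 0.0] [0.0, 0.0, -0.0246]
   [0.322, 0.169, 0.0] [0.0, 0.0, -0.0246]
   [0.315, 0.181, 0.0] [0.0, 0.0, -0.0246]
```

View pics/w14.png

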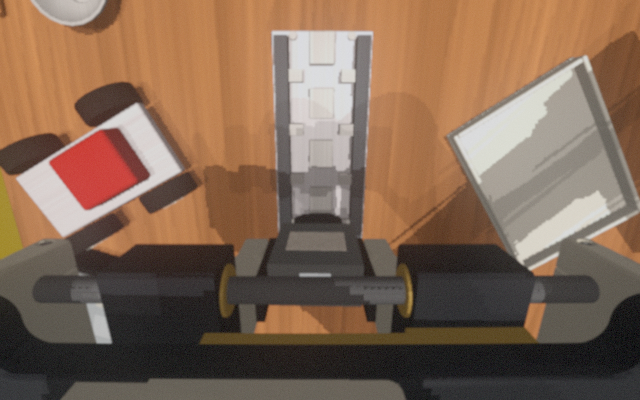

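Held. Carry.

Call:
{"api": "apply_moves", "payload": {
  "slide": [
    [0.01, 0, -0.35],
    [0.01, 0, -0.35],
    [0.01, 0, -0.35],
    [0.354, 0.082, 0],
    [0.351, 0.095, 0],
    [0.347, 0.108, 0],
    [0.343, 0.12, 0],
    [0.338, 0.133, 0]
  ],
  "turn": [
    [0, 0, 0],
    [0, 0, 0],
    [0, 0, 0],
    [0, 0, -0.025],
    [0, 0, -0.025],
    [0, 0, -0.025],
    [0, 0, -0.025],
    [0, 0, -0.025]
  ],
  "jaw": [0.9, 0.9, 0.9, 0.9, 0.9, 0.9, 0.9, 0.9]
}}

```text
time_s: 28.3
tcp_pos: [0.5187, 0.0806, 0.3134]
eef_rot: [180.0, -0.0, -78.1]
contact_force: [0.3, 0.5, -0.7]
gripper_width: 0.0442
```

Call:
{"api": "apply_moves", "payload": {
  "slide": [
    [0.333, 0.145, 0],
    [0.328, 0.157, 0],
    [0.322, 0.169, 0],
    [0.315, 0.181, 0],
    [0, 0, 0],
    [0, 0, 0]
  ],
  "turn": [
    [0, 0, -0.025],
    [0, 0, -0.025],
    [0, 0, -0.025],
    [0, 0, -0.025],
    [0, 0, 0],
    [0, 0, 0]
  ],
  "jaw": [0.9, 0.9, 0.9, 0.9, 0.9, 0.9]
}}

```text
time_s: 28.9
tcp_pos: [0.4898, -0.0611, 0.3135]
eef_rot: [180.0, 0.0, -69.7]
contact_force: [-0.1, -0.4, -1.6]
gripper_width: 0.044
```

Run:
```python
from h import *
c=cap('wrist','w15');c=cap('scene','s15')
cv2.imwrite('pics/a15.png',cv2.resize(c['pixels'][180:300,140:320],None,fx=3,fy=3,interpolation=cv2.INTER_CUBIC))
plan([(.514,-.226,.25,-69.5)])
```

```text
now [ 0.4903 -0.06    0.3135] [179.9825   0.0132 -69.6175] w 0.0442 t 29.0 F [-0.1834 -0.2828 -1.825 ]
-> (0.514, -0.226, 0.25, -69.5) n 5
   [0.328, 0.071, 0.127] [0.0, 0.0, -0.0003]
   [0.328, 0.071, 0.127] [0.0, 0.0, -0.0003]
   [0.328, 0.071, 0.127] [0.0, 0.0, -0.0003]
   [0.328, 0.072, 0.127] [0.0, 0.0, -0.0003]
   [0.328, 0.072, 0.127] [0.0, 0.0, -0.0003]
```

View pics/w15.png

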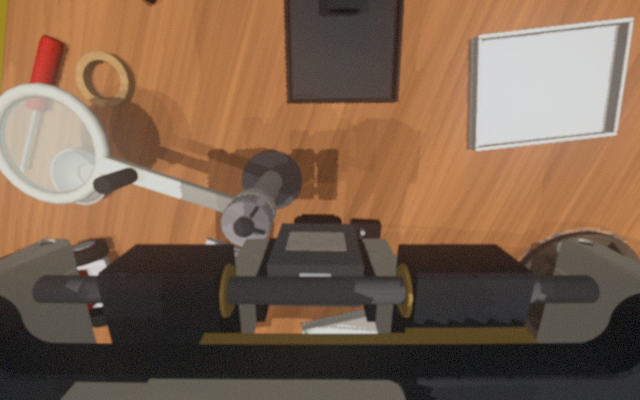

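View pics/a15.png

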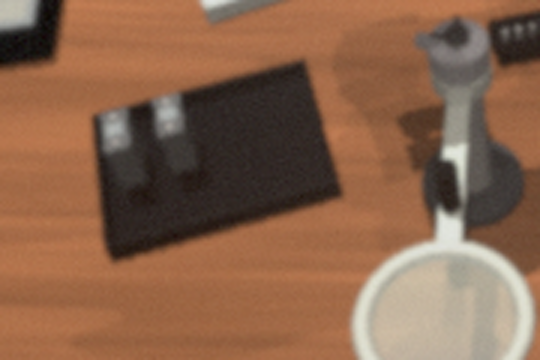

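Call:
{"api": "apply_moves", "payload": {
  "slide": [
    [0.328, 0.071, 0.1],
    [0.328, 0.071, 0.1],
    [0.328, 0.071, 0.1],
    [0.328, 0.071, 0.1],
    [0.328, 0.071, 0.1],
    [0, 0, 0.3],
    [0, 0, 0.4],
    [0, 0, 0.4]
  ],
  "turn": [
    [0, 0, 0],
    [0, 0, 0],
    [0, 0, 0],
    [0, 0, 0],
    [0, 0, 0],
    [0, 0, 0],
    [0, 0, 0],
    [0, 0, 0]
  ],
  "jaw": [0.9, 0.9, 0.9, 0.9, 0.9, 0.9, 0.9, 0.9]
}}

```text
time_s: 29.8
tcp_pos: [0.5148, -0.2258, 0.1524]
eef_rot: [-180.0, -0.0, -69.6]
contact_force: [0.8, 0.9, -1.0]
gripper_width: 0.0442
```

Call:
{"api": "apply_moves", "payload": {
  "slide": [
    [0, 0, 0.4],
    [0, 0, 0.3],
    [0, 0, 0],
    [0, 0, 0],
    [0, 0, 0]
  ],
  "turn": [
    [0, 0, 0],
    [0, 0, 0],
    [0, 0, 0],
    [0, 0, 0],
    [0, 0, 0]
  ],
  "jaw": [0.9, 0.9, 0.9, 0.9, 0.9]
}}

```text
time_s: 30.3
tcp_pos: [0.5159, -0.2262, 0.0855]
eef_rot: [-179.9, -0.1, -69.5]
contact_force: [0.1, 0.3, -0.3]
gripper_width: 0.0442
```

Run:
```python
from h import *
plan([(.514,-.226,.0562,-69.5)])
```

```text
now [ 0.5159 -0.2262  0.0855] [-179.8662   -0.0915  -69.536 ] w 0.0442 t 30.3 F [ 0.1147  0.2954 -0.2529]
-> (0.514, -0.226, 0.0562, -69.5) n 1
   [-0.009, 0.018, 0.293] [-0.0016, -0.0011, -0.0004]
```

Call:
{"api": "apply_moves", "payload": {
  "slide": [
    [0, 0.01, 0.14],
    [0, 0, 0.08],
    [0, 0, 0.05],
    [0, 0, 0.02],
    [0, 0, 0],
    [0, 0, 0]
  ],
  "turn": [
    [0, 0, 0],
    [0, 0, 0],
    [0, 0, 0],
    [0, 0, 0],
    [0, 0, 0],
    [0, 0, 0]
  ],
  "jaw": [0.9, 0.9, 0.9, 0.9, 0.9, 0.9]
}}

```text
time_s: 30.9
tcp_pos: [0.5137, -0.227, 0.0562]
eef_rot: [-180.0, -0.0, -69.6]
contact_force: [-4.1, 0.8, 7.5]
gripper_width: 0.044
```

Contact. Release.

Call:
{"api": "apply_moves", "payload": {
  "slide": [
    [0, 0, 0],
    [0, 0, 0],
    [0, 0, 0],
    [0, 0, 0],
    [0, 0, -0.2],
    [0, 0, -0.4],
    [0, 0, -0.5],
    [0, 0, -0.5]
  ],
  "turn": [
    [0, 0, 0],
    [0, 0, 0],
    [0, 0, 0],
    [0, 0, 0],
    [0, 0, 0],
    [0, 0, 0],
    [0, 0, 0],
    [0, 0, 0]
  ],
  "jaw": [0.3, 0.3, 0.3, 0.3, 0.3, 0.3, 0.3, 0.3]
}}

```text
time_s: 31.7
tcp_pos: [0.5128, -0.2267, 0.2161]
eef_rot: [179.9, 0.0, -69.6]
contact_force: [1.3, -0.2, 0.3]
gripper_width: 0.0616
```

Call:
{"api": "apply_moves", "payload": {
  "slide": [
    [0, 0, -0.5],
    [0, 0, -0.3],
    [0, 0, 0]
  ],
  "turn": [
    [0, 0, 0],
    [0, 0, 0],
    [0, 0, 0]
  ],
  "jaw": [0.3, 0.3, 0.3]
}}

```text
time_s: 32.0
tcp_pos: [0.5153, -0.2274, 0.3002]
eef_rot: [-179.6, -0.3, -69.6]
contact_force: [-0.1, -0.6, -0.1]
gripper_width: 0.0615
```

Run:
```python
from h import *
c=cap('scene','s16');w=cap('side','side16')
a=cv2.resize(c['pixels'][180:300,140:320],None,fx=3,fy=3,interpolation=cv2.INTER_CUBIC)
b=cv2.resize(w['pixels'][120:240,280:420],None,fx=3,fy=3,interpolation=cv2.INTER_CUBIC)
cv2.imwrite('pics/a16.png',np.hstack([a[:, :370],b[:, :420]]))
plan([(.556,.316,.30,-89)])
```

```text
now [ 0.5134 -0.2266  0.2951] [-179.9139   -0.0134  -69.6067] w 0.0613 t 32.1 F [-0.8312 -0.2311 -0.9913]
-> (0.556, 0.316, 0.3, -89) n 14
   [-0.353, -0.164, -0.003] [-0.0001, 0.0, 0.0161]
   [-0.357, -0.155, -0.003] [-0.0001, 0.0, 0.0161]
   [-0.36, -0.146, -0.003] [-0.0001, 0.0, 0.0161]
   [-0.364, -0.138, -0.003] [-0.0001, 0.0, 0.0161]
   [-0.367, -0.129, -0.003] [-0.0001, 0.0, 0.0161]
   [-0.37, -0.12, -0.003] [-0.0001, 0.0, 0.0161]
   [-0.373, -0.111, -0.003] [-0.0001, 0.0, 0.0161]
   [-0.375, -0.102, -0.003] [-0.0001, 0.0, 0.0161]
   [-0.378, -0.093, -0.003] [-0.0001, 0.0, 0.0161]
   [-0.38, -0.084, -0.003] [-0.0001, 0.0, 0.0161]
   [-0.382, -0.074, -0.003] [-0.0001, 0.0, 0.0161]
   [-0.383, -0.065, -0.003] [-0.0001, 0.0, 0.0161]
   [-0.385, -0.056, -0.003] [-0.0001, 0.0, 0.0161]
   [-0.386, -0.047, -0.003] [-0.0001, 0.0, 0.0161]
```

View pics/a16.png

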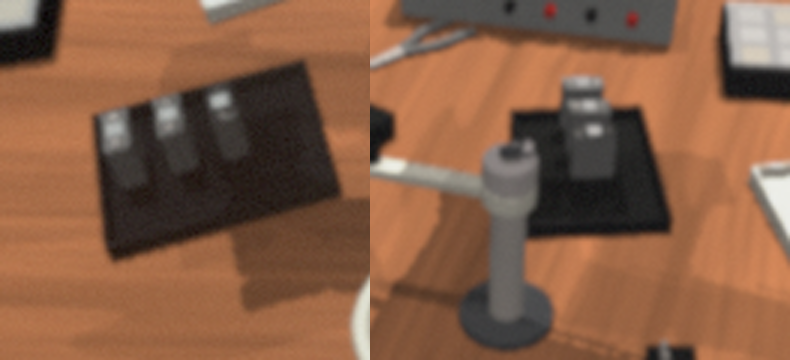

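Three standing. Module 4.

Call:
{"api": "apply_moves", "payload": {
  "slide": [
    [-0.353, -0.164, -0.01],
    [-0.357, -0.155, -0.01],
    [-0.36, -0.146, -0.01],
    [-0.364, -0.138, -0.01],
    [-0.367, -0.129, -0.01],
    [-0.37, -0.12, -0.01],
    [-0.373, -0.111, -0.01],
    [-0.375, -0.102, -0.01]
  ],
  "turn": [
    [0, 0, 0.016],
    [0, 0, 0.016],
    [0, 0, 0.016],
    [0, 0, 0.016],
    [0, 0, 0.016],
    [0, 0, 0.016],
    [0, 0, 0.016],
    [0, 0, 0.016]
  ],
  "jaw": [0.3, 0.3, 0.3, 0.3, 0.3, 0.3, 0.3, 0.3]
}}

```text
time_s: 32.9
tcp_pos: [0.5367, 0.0849, 0.3009]
eef_rot: [179.8, -0.0, -80.7]
contact_force: [0.7, -0.7, 0.3]
gripper_width: 0.0613
```

Call:
{"api": "apply_moves", "payload": {
  "slide": [
    [-0.378, -0.093, 0],
    [-0.38, -0.084, 0],
    [-0.382, -0.074, 0],
    [-0.383, -0.065, 0],
    [-0.385, -0.056, 0.2],
    [-0.386, -0.047, 0.4],
    [0, 0, 0.4],
    [0, 0, 0.1]
  ],
  "turn": [
    [0, 0, 0.016],
    [0, 0, 0.016],
    [0, 0, 0.016],
    [0, 0, 0.016],
    [0, 0, 0.016],
    [0, 0, 0.016],
    [0, 0, 0],
    [0, 0, 0]
  ],
  "jaw": [0.3, 0.3, 0.3, 0.3, 0.3, 0.3, 0.3, 0.3]
}}

```text
time_s: 33.7
tcp_pos: [0.5519, 0.311, 0.1897]
eef_rot: [179.5, -0.4, -88.8]
contact_force: [0.4, -0.1, -0.9]
gripper_width: 0.0613
```

Call:
{"api": "apply_moves", "payload": {
  "slide": [
    [0, 0, 0],
    [0, 0, 0]
  ],
  "turn": [
    [0, 0, 0],
    [0, 0, 0]
  ],
  "jaw": [0.3, 0.3]
}}

```text
time_s: 33.9
tcp_pos: [0.5558, 0.3118, 0.1981]
eef_rot: [-179.9, 0.0, -88.9]
contact_force: [-0.2, -0.2, 1.0]
gripper_width: 0.0611
```

Run:
```python
from h import *
c=cap('wrist','w17')
print(w2p(c,[(.556,.3165,.082),(.578,.3165,.082),(.534,.3165,.082)]))
plan([(.556,.3165,.061,-89)])
```

```text
[[315.5873 206.833 ]
 [290.8512 206.3559]
 [340.3043 207.3085]]
now [0.5561 0.3121 0.199 ] [-179.8623    0.081   -88.8781] w 0.0615 t 33.95 F [ 0.3308 -0.5549  0.0341]
-> (0.556, 0.3165, 0.061, -89) n 4
   [-0.011, 0.001, 0.345] [-0.0004, 0.0002, 0.0004]
   [-0.011, 0.001, 0.345] [-0.0004, 0.0002, 0.0004]
   [-0.011, 0.0, 0.345] [-0.0004, 0.0002, 0.0004]
   [-0.011, 0.0, 0.345] [-0.0004, 0.0002, 0.0004]
```

View pics/w17.png

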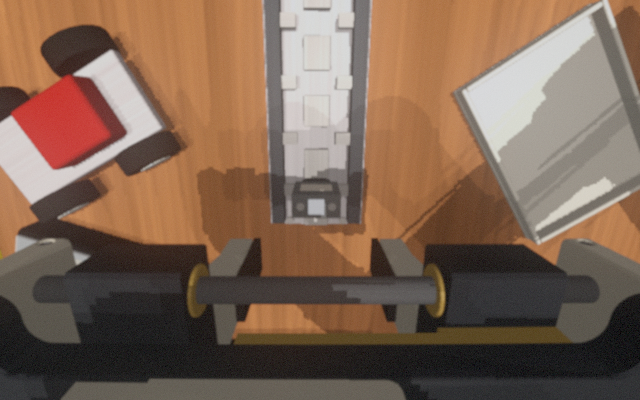

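Matches prediction (316,207).

Call:
{"api": "apply_moves", "payload": {
  "slide": [
    [-0.011, 0, 0.345],
    [-0.011, 0, 0.345],
    [-0.011, 0, 0.345],
    [-0.011, 0, 0.345],
    [0, 0, 0],
    [0, 0, 0],
    [0, 0, 0],
    [0, 0, 0]
  ],
  "turn": [
    [0, 0, 0],
    [0, 0, 0],
    [0, 0, 0],
    [0, 0, 0],
    [0, 0, 0],
    [0, 0, 0],
    [0, 0, 0],
    [0, 0, 0]
  ],
  "jaw": [0.3, 0.3, 0.3, 0.3, 0.3, 0.9, 0.9, 0.9]
}}

```text
time_s: 34.75
tcp_pos: [0.5562, 0.3175, 0.0616]
eef_rot: [-179.8, 0.2, -88.8]
contact_force: [-0.8, -0.4, 7.6]
gripper_width: 0.0438
```

Call:
{"api": "apply_moves", "payload": {
  "slide": [
    [0, 0, 0],
    [0, 0, 0]
  ],
  "turn": [
    [0, 0, 0],
    [0, 0, 0]
  ],
  "jaw": [0.9, 0.9]
}}

```text
time_s: 34.95
tcp_pos: [0.5562, 0.3176, 0.0616]
eef_rot: [-179.8, 0.1, -88.8]
contact_force: [-1.3, 0.2, 8.3]
gripper_width: 0.044
```

Call:
{"api": "apply_moves", "payload": {
  "slide": [
    [0, 0, -0.05],
    [0, 0, -0.05],
    [0, 0, -0.1],
    [0, 0, -0.2],
    [0, 0, -0.3],
    [0, 0, -0.4],
    [0, 0, -0.4],
    [0, 0, 0]
  ],
  "turn": [
    [0, 0, 0],
    [0, 0, 0],
    [0, 0, 0],
    [0, 0, 0],
    [0, 0, 0],
    [0, 0, 0],
    [0, 0, 0],
    [0, 0, 0]
  ],
  "jaw": [0.9, 0.9, 0.9, 0.9, 0.9, 0.9, 0.9, 0.9]
}}

```text
time_s: 35.75
tcp_pos: [0.5578, 0.3184, 0.2171]
eef_rot: [-179.4, 0.4, -88.8]
contact_force: [0.5, 1.3, -1.2]
gripper_width: 0.0437
```

Run:
```python
from h import *
c=cap('wrist','w18')
plan([(.558,.31,.32,-89),(.49,-.06,.32,-70)])
```

```text
now [0.5565 0.3177 0.2138] [-179.6564    0.2832  -88.8302] w 0.0436 t 35.8 F [-0.5793 -0.4424 -3.9277]
-> (0.558, 0.31, 0.32, -89) n 3
   [0.024, -0.007, -0.354] [-0.0013, 0.0011, 0.0007]
   [0.025, -0.006, -0.354] [-0.0013, 0.0011, 0.0007]
   [0.025, -0.005, -0.354] [-0.0013, 0.0011, 0.0007]
-> (0.49, -0.06, 0.32, -70) n 10
   [0.369, 0.074, 0.0] [0.0, 0.0, -0.0221]
   [0.366, 0.087, 0.0] [0.0, 0.0, -0.0221]
   [0.363, 0.099, 0.0] [0.0, 0.0, -0.0221]
   [0.36, 0.111, 0.0] [0.0, 0.0, -0.0221]
   [0.356, 0.123, 0.0] [0.0, 0.0, -0.0221]
   [0.351, 0.134, 0.0] [0.0, 0.0, -0.0221]
   [0.347, 0.146, 0.0] [0.0, 0.0, -0.0221]
   [0.342, 0.157, 0.0] [0.0, 0.0, -0.0221]
   [0.336, 0.169, 0.0] [0.0, 0.0, -0.0221]
   [0.331, 0.18, 0.0] [0.0, 0.0, -0.0221]
```

View pics/w18.png

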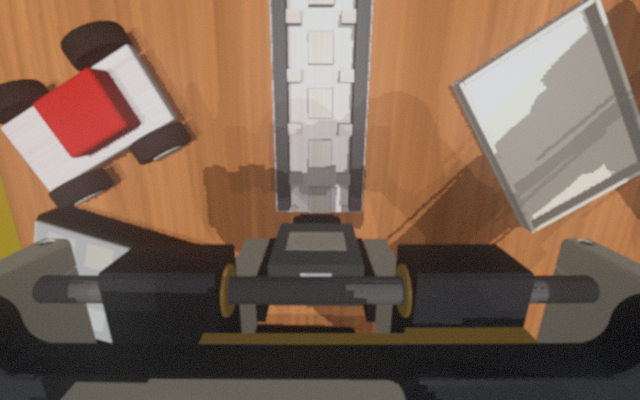

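Call:
{"api": "apply_moves", "payload": {
  "slide": [
    [0.025, 0, -0.36],
    [0.025, 0, -0.36],
    [0.025, 0, -0.36],
    [0.369, 0.074, 0],
    [0.366, 0.087, 0],
    [0.363, 0.099, 0],
    [0.36, 0.111, 0],
    [0.356, 0.123, 0]
  ],
  "turn": [
    [0, 0, 0],
    [0, 0, 0],
    [0, 0, 0],
    [0, 0, -0.022],
    [0, 0, -0.022],
    [0, 0, -0.022],
    [0, 0, -0.022],
    [0, 0, -0.022]
  ],
  "jaw": [0.9, 0.9, 0.9, 0.9, 0.9, 0.9, 0.9, 0.9]
}}

```text
time_s: 36.6
tcp_pos: [0.5204, 0.1222, 0.3164]
eef_rot: [179.9, -0.0, -79.3]
contact_force: [0.5, -0.5, -1.1]
gripper_width: 0.0438
```

Call:
{"api": "apply_moves", "payload": {
  "slide": [
    [0.351, 0.134, 0],
    [0.347, 0.146, 0],
    [0.342, 0.157, 0],
    [0.336, 0.169, 0],
    [0.331, 0.18, 0],
    [0, 0, 0],
    [0, 0, 0]
  ],
  "turn": [
    [0, 0, -0.022],
    [0, 0, -0.022],
    [0, 0, -0.022],
    [0, 0, -0.022],
    [0, 0, -0.022],
    [0, 0, 0],
    [0, 0, 0]
  ],
  "jaw": [0.9, 0.9, 0.9, 0.9, 0.9, 0.9, 0.9]
}}

```text
time_s: 37.3
tcp_pos: [0.487, -0.062, 0.3166]
eef_rot: [180.0, 0.0, -70.1]
contact_force: [0.1, 0.3, -2.4]
gripper_width: 0.0437
```

Run:
```python
from h import *
c=cap('wrist','w19');c=cap('scene','s19')
cv2.imwrite('pics/a19.png',cv2.resize(c['pixels'][180:300,140:320],None,fx=3,fy=3,interpolation=cv2.INTER_CUBIC))
plan([(.499,-.185,.25,-69.5)])
```

```text
now [ 0.4876 -0.0608  0.3166] [179.9821   0.0134 -69.9594] w 0.0438 t 37.4 F [ 0.7564  0.3855 -1.6044]
-> (0.499, -0.185, 0.25, -69.5) n 4
   [0.301, 0.08, 0.167] [0.0001, 0.0, -0.0013]
   [0.301, 0.08, 0.167] [0.0001, 0.0, -0.0013]
   [0.301, 0.081, 0.167] [0.0001, 0.0, -0.0013]
   [0.301, 0.081, 0.167] [0.0001, 0.0, -0.0013]
```

View pics/w19.png

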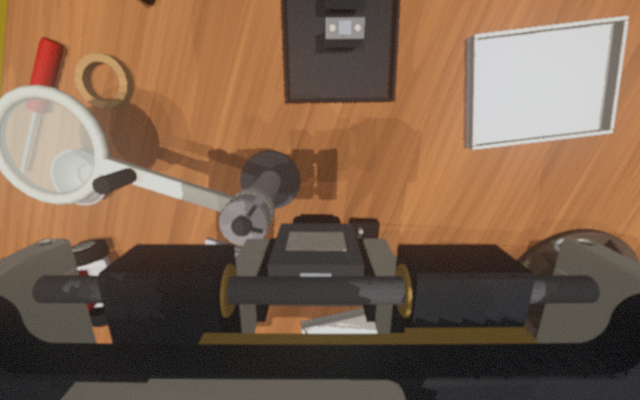

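View pics/a19.png

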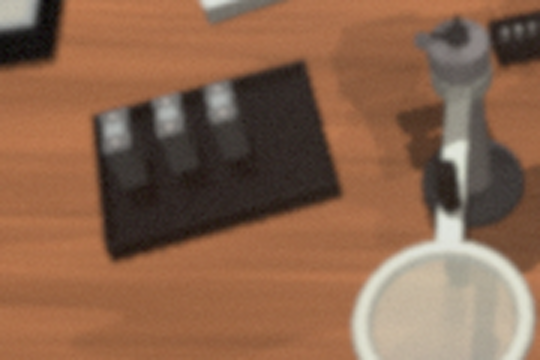

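Call:
{"api": "apply_moves", "payload": {
  "slide": [
    [0.31, 0.08, 0.1],
    [0.31, 0.08, 0.1],
    [0.31, 0.08, 0.1],
    [0.31, 0.08, 0.2],
    [0, 0, 0.3],
    [0, 0, 0.4],
    [0, 0, 0.4],
    [0, 0, 0.4]
  ],
  "turn": [
    [0, 0, 0],
    [0, 0, 0],
    [0, 0, 0],
    [0, 0, 0],
    [0, 0, 0],
    [0, 0, 0],
    [0, 0, 0],
    [0, 0, 0]
  ],
  "jaw": [0.9, 0.9, 0.9, 0.9, 0.9, 0.9, 0.9, 0.9]
}}

```text
time_s: 38.2
tcp_pos: [0.5006, -0.1876, 0.1154]
eef_rot: [-180.0, -0.0, -69.9]
contact_force: [0.2, 0.3, -2.7]
gripper_width: 0.0438
```

Call:
{"api": "apply_moves", "payload": {
  "slide": [
    [0, 0, 0.3],
    [0, 0, 0],
    [0, 0, 0],
    [0, 0, 0]
  ],
  "turn": [
    [0, 0, 0],
    [0, 0, 0],
    [0, 0, 0],
    [0, 0, 0]
  ],
  "jaw": [0.9, 0.9, 0.9, 0.9]
}}

```text
time_s: 38.6
tcp_pos: [0.5018, -0.1883, 0.0886]
eef_rot: [-179.9, -0.1, -69.9]
contact_force: [-0.9, -1.2, -0.6]
gripper_width: 0.0439
```

Run:
```python
from h import *
plan([(.500,-.189,.0566,-69.5)])
```

```text
now [ 0.5018 -0.1883  0.0886] [-179.8588   -0.0785  -69.8777] w 0.0439 t 38.6 F [-0.9491 -1.2371 -0.6064]
-> (0.5, -0.189, 0.0566, -69.5) n 1
   [-0.0, 0.02, 0.32] [-0.0016, -0.0009, -0.0044]
```

Call:
{"api": "apply_moves", "payload": {
  "slide": [
    [0, 0.01, 0.14],
    [0, 0, 0.1],
    [0, 0, 0.05],
    [0, 0, 0.025],
    [0, 0, 0],
    [0, 0, 0]
  ],
  "turn": [
    [0, 0, 0],
    [0, 0, 0],
    [0, 0, 0],
    [0, 0, 0],
    [0, 0, 0],
    [0, 0, 0]
  ],
  "jaw": [0.9, 0.9, 0.9, 0.9, 0.9, 0.9]
}}

```text
time_s: 39.2
tcp_pos: [0.4994, -0.1891, 0.0565]
eef_rot: [-180.0, -0.0, -69.9]
contact_force: [-4.0, 0.2, 6.0]
gripper_width: 0.0437
```

Call:
{"api": "apply_moves", "payload": {
  "slide": [
    [0, 0, 0],
    [0, 0, 0],
    [0, 0, 0],
    [0, 0, 0],
    [0, 0, -0.2],
    [0, 0, -0.4],
    [0, 0, -0.5],
    [0, 0, -0.5]
  ],
  "turn": [
    [0, 0, 0],
    [0, 0, 0],
    [0, 0, 0],
    [0, 0, 0],
    [0, 0, 0],
    [0, 0, 0],
    [0, 0, 0],
    [0, 0, 0]
  ],
  "jaw": [0.3, 0.3, 0.3, 0.3, 0.3, 0.3, 0.3, 0.3]
}}

```text
time_s: 40.0
tcp_pos: [0.4986, -0.189, 0.2168]
eef_rot: [179.9, 0.0, -69.9]
contact_force: [1.8, -0.1, -0.7]
gripper_width: 0.0614
```

Call:
{"api": "apply_moves", "payload": {
  "slide": [
    [0, 0, -0.5],
    [0, 0, -0.3],
    [0, 0, 0],
    [0, 0, 0]
  ],
  "turn": [
    [0, 0, 0],
    [0, 0, 0],
    [0, 0, 0],
    [0, 0, 0]
  ],
  "jaw": [0.3, 0.3, 0.3, 0.3]
}}

```text
time_s: 40.4
tcp_pos: [0.4992, -0.1888, 0.2957]
eef_rot: [-179.9, -0.0, -70.0]
contact_force: [0.6, 0.3, -1.1]
gripper_width: 0.0613
```

Run:
```python
from h import *
c=cap('scene','s20');w=cap('side','side20')
a=cv2.resize(c['pixels'][180:300,140:320],None,fx=3,fy=3,interpolation=cv2.INTER_CUBIC)
b=cv2.resize(w['pixels'][120:240,280:420],None,fx=3,fy=3,interpolation=cv2.INTER_CUBIC)
cv2.imwrite('pics/a20.png',np.hstack([a[:, :370],b[:, :420]]))
a=cv2.resize(c['pixels'][180:300,250:350],None,fx=5,fy=5,interpolation=cv2.INTER_CUBIC)
cv2.imwrite('pics/a21.png',a)
```

```text
(no output)
```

View pics/a20.png

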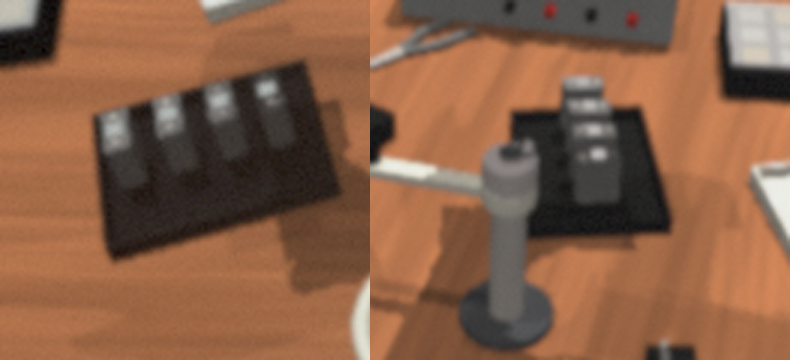

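View pics/a21.png

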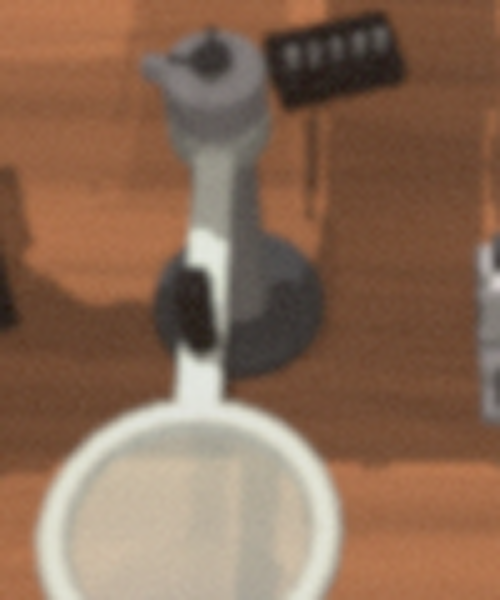

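Run:
```python
from h import *
from scipy.optimize import least_squares as L
P=np.array([(0.5346,0.1093),(0.5977,0.0965),(0.6465,0.0531),(0.6661,-0.012)])
print(L(lambda v:np.hypot(*(P-v).T)-.125,[.54,-.014]))if 0 else print(L(lambda v:np.hypot(*(P-v).T)-.125,[.54,-.014]).x)
c=ld('s20');s=ld('side20')
print('handle top',p2w(c,250+193/5,180+278/5,.203))
print('collar',p2w(c,250+210/5,180+60/5,.19))
print('lens',p2w(c,250+190/5,180+540/5,.16))
print('tray T',[p2w(c,140+x/3,180+y/3,.022) for x,y in [(94,116),(305,62)]])
plan([(.667,-.012,.30,-179)],.35)
```

```text
[ 0.5415 -0.0153]
handle top [ 0.6693 -0.0116  0.203 ]
collar [ 0.5412 -0.0154  0.19  ]
lens [ 0.7609 -0.0089  0.16  ]
tray T [array([ 0.4903, -0.3628,  0.022 ]), array([ 0.4233, -0.179 ,  0.022 ])]
now [ 0.4985 -0.1888  0.294 ] [179.9024   0.0634 -69.9557] w 0.0615 t 40.5 F [-0.2677  0.1427 -0.4587]
-> (0.667, -0.012, 0.3, -179) n 13
   [-0.083, -0.168, -0.005] [0.0001, -0.0, 0.0976]
   [-0.107, -0.154, -0.005] [0.0001, -0.0, 0.0976]
   [-0.128, -0.137, -0.005] [0.0001, -0.0, 0.0976]
   [-0.147, -0.117, -0.005] [0.0001, -0.0, 0.0976]
   [-0.163, -0.094, -0.005] [0.0001, -0.0, 0.0976]
   [-0.175, -0.07, -0.005] [0.0001, -0.0, 0.0976]
   [-0.183, -0.043, -0.005] [0.0001, -0.0, 0.0976]
   [-0.187, -0.016, -0.005] [0.0001, -0.0, 0.0976]
   [-0.188, 0.011, -0.005] [0.0001, -0.0, 0.0976]
   [-0.184, 0.039, -0.005] [0.0001, -0.0, 0.0976]
   [-0.176, 0.065, -0.005] [0.0001, -0.0, 0.0976]
   [-0.165, 0.09, -0.005] [0.0001, -0.0, 0.0976]
   [-0.15, 0.113, -0.005] [0.0001, -0.0, 0.0976]
```

Run:
```python
from h import *
plan([(.6665,-.012,.30,1)],.35)
```

```text
now [ 0.4985 -0.1888  0.294 ] [179.9024   0.0634 -69.9557] w 0.0615 t 40.5 F [-0.2677  0.1427 -0.4587]
-> (0.6665, -0.012, 0.3, 1) n 9
   [-0.121, -0.243, -0.007] [0.0001, 0.0001, -0.0917]
   [-0.086, -0.257, -0.007] [0.0001, 0.0001, -0.0917]
   [-0.05, -0.266, -0.007] [0.0001, 0.0001, -0.0917]
   [-0.013, -0.271, -0.007] [0.0001, 0.0001, -0.0917]
   [0.024, -0.27, -0.007] [0.0001, 0.0001, -0.0917]
   [0.061, -0.264, -0.007] [0.0001, 0.0001, -0.0917]
   [0.097, -0.253, -0.007] [0.0001, 0.0001, -0.0917]
   [0.13, -0.238, -0.007] [0.0001, 0.0001, -0.0917]
   [0.162, -0.217, -0.007] [0.0001, 0.0001, -0.0917]
```

Call:
{"api": "apply_moves", "payload": {
  "slide": [
    [-0.121, -0.243, -0.01],
    [-0.086, -0.257, -0.01],
    [-0.05, -0.266, -0.01],
    [-0.013, -0.271, -0.01],
    [0.024, -0.27, -0.01],
    [0.061, -0.264, -0.01],
    [0.097, -0.253, -0.01],
    [0.13, -0.238, 0]
  ],
  "turn": [
    [0, 0, -0.092],
    [0, 0, -0.092],
    [0, 0, -0.092],
    [0, 0, -0.092],
    [0, 0, -0.092],
    [0, 0, -0.092],
    [0, 0, -0.092],
    [0, 0, -0.092]
  ],
  "jaw": [0.5, 0.5, 0.5, 0.5, 0.5, 0.5, 0.5, 0.5],
  "newtons": 12
}}

```text
time_s: 41.3
tcp_pos: [0.6486, -0.0307, 0.3004]
eef_rot: [179.9, 0.2, -6.4]
contact_force: [-0.0, -0.3, -1.3]
gripper_width: 0.044
```

Call:
{"api": "apply_moves", "payload": {
  "slide": [
    [0.162, -0.217, 0],
    [0, 0, 0],
    [0, 0, 0],
    [0, 0, 0]
  ],
  "turn": [
    [0, 0, -0.092],
    [0, 0, 0],
    [0, 0, 0],
    [0, 0, 0]
  ],
  "jaw": [0.5, 0.5, 0.5, 0.5]
}}

```text
time_s: 41.7
tcp_pos: [0.6663, -0.0123, 0.3013]
eef_rot: [180.0, 0.1, 1.1]
contact_force: [0.2, -0.5, 0.3]
gripper_width: 0.0437
```

Run:
```python
from h import *
c=cap('wrist','w22');cap('side','side22')
print(w2p(c,[(.6665,-.012,.203),(.5413,-.0153,.19)]))
plan([(.6665,-.012,.185,1)],.35)
```

```text
[[313.9302 206.7705]
 [315.0326 322.8679]]
now [ 0.6664 -0.0125  0.3022] [179.9948   0.0186   1.1239] w 0.0438 t 41.8 F [0.237  0.1948 0.7246]
-> (0.6665, -0.012, 0.185, 1) n 4
   [0.0, -0.001, 0.293] [0.0, 0.0001, 0.0004]
   [0.0, -0.001, 0.293] [0.0, 0.0001, 0.0004]
   [0.0, -0.001, 0.293] [0.0, 0.0001, 0.0004]
   [0.0, -0.001, 0.293] [0.0, 0.0001, 0.0004]
```

View pics/w22.png

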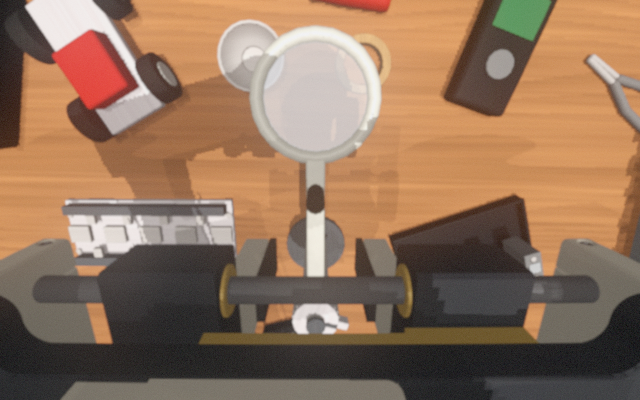

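View pics/side22.png

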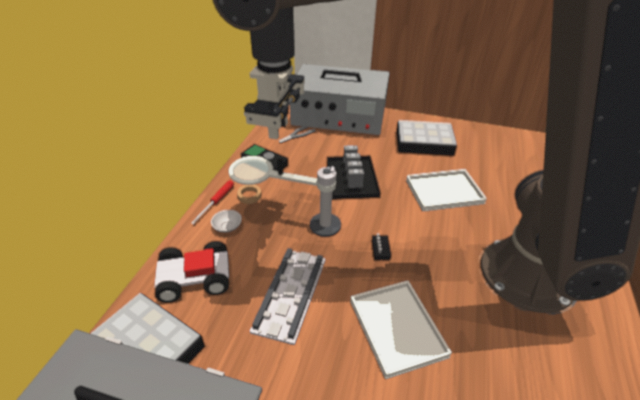

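Call:
{"api": "apply_moves", "payload": {
  "slide": [
    [0, 0, 0.3],
    [0, 0, 0.3],
    [0, 0, 0.3],
    [0, 0, 0.28],
    [0, 0, 0],
    [0, 0, 0],
    [0, 0, 0],
    [0, 0, 0]
  ],
  "turn": [
    [0, 0, 0],
    [0, 0, 0],
    [0, 0, 0],
    [0, 0, 0],
    [0, 0, 0],
    [0, 0, 0],
    [0, 0, 0],
    [0, 0, 0]
  ],
  "jaw": [0.5, 0.5, 0.5, 0.5, 0.9, 0.9, 0.9, 0.9]
}}

```text
time_s: 42.6
tcp_pos: [0.6678, -0.0119, 0.1864]
eef_rot: [-180.0, -0.2, 1.2]
contact_force: [-1.2, 0.9, 1.1]
gripper_width: 0.0175
```

Call:
{"api": "apply_moves", "payload": {
  "slide": [
    [0, 0, 0],
    [0, 0, 0],
    [-0.007, 0.131, 0],
    [-0.007, 0.131, 0],
    [-0.007, 0.131, 0],
    [-0.007, 0.131, 0],
    [-0.007, 0.131, 0]
  ],
  "turn": [
    [0, 0, 0],
    [0, 0, 0],
    [0, 0, 0.07],
    [0, 0, 0.07],
    [0, 0, 0.07],
    [0, 0, 0.07],
    [0, 0, 0.07]
  ],
  "jaw": [0.9, 0.9, 0.9, 0.9, 0.9, 0.9, 0.9]
}}

```text
time_s: 43.3
tcp_pos: [0.6528, -0.0739, 0.1863]
eef_rot: [-179.8, -0.2, -29.0]
contact_force: [-0.4, 6.1, 7.8]
gripper_width: 0.0156
```

Run:
```python
from h import *
s=r.get_state()
p=s['tcp_pos'][:2]-np.array([.5413,-.0153]);print(np.hypot(*p),np.degrees(np.arctan2(p[1],p[0])),s['eef_rot'],s['contact_force'],s['gripper_width'])
```

```text
0.12593829356106587 -27.71702433572455 [-179.8003   -0.1766  -29.0499] [-0.3812  6.1465  7.8221] 0.015643198367568348
```

Call:
{"api": "apply_moves", "payload": {
  "slide": [
    [-0.007, 0.131, 0],
    [-0.007, 0.131, 0],
    [-0.007, 0.131, 0],
    [-0.007, 0.131, 0],
    [-0.007, 0.131, 0],
    [-0.007, 0.131, 0]
  ],
  "turn": [
    [0, 0, 0.07],
    [0, 0, 0.07],
    [0, 0, 0.07],
    [0, 0, 0.07],
    [0, 0, 0.07],
    [0, 0, 0.07]
  ],
  "jaw": [0.9, 0.9, 0.9, 0.9, 0.9, 0.9]
}}

```text
time_s: 43.9
tcp_pos: [0.5969, -0.1271, 0.1862]
eef_rot: [-179.7, -0.1, -65.2]
contact_force: [3.0, 6.0, 5.6]
gripper_width: 0.0153
```

Call:
{"api": "apply_moves", "payload": {
  "slide": [
    [-0.007, 0.131, 0],
    [-0.007, 0.131, 0],
    [-0.007, 0.131, 0],
    [-0.007, 0.131, 0],
    [-0.007, 0.131, 0],
    [0, 0, 0],
    [0, 0, 0]
  ],
  "turn": [
    [0, 0, 0.07],
    [0, 0, 0.07],
    [0, 0, 0.07],
    [0, 0, 0.07],
    [0, 0, 0.07],
    [0, 0, 0],
    [0, 0, 0]
  ],
  "jaw": [0.9, 0.9, 0.9, 0.9, 0.9, 0.9, 0.9]
}}

```text
time_s: 44.6
tcp_pos: [0.5311, -0.1388, 0.1862]
eef_rot: [-179.9, 0.0, -95.0]
contact_force: [-4.0, 3.1, 9.6]
gripper_width: 0.0159
```

Run:
```python
from h import *
s=r.get_state()
p=s['tcp_pos'][:2]-np.array([.5413,-.0153]);print(np.hypot(*p),np.degrees(np.arctan2(p[1],p[0])),s['eef_rot'],s['contact_force'],s['gripper_width'])
c=cap('scene','s23')
cv2.imwrite('pics/a23.png',cv2.resize(c['pixels'][130:300,130:350],None,fx=3,fy=3,interpolation=cv2.INTER_CUBIC))
cap('side','side23')
```

```text
0.12388618586422431 -94.72041781611314 [-179.8802    0.0139  -94.9645] [-3.9935  3.0958  9.5565] 0.01591818415859075
```

View pics/a23.png

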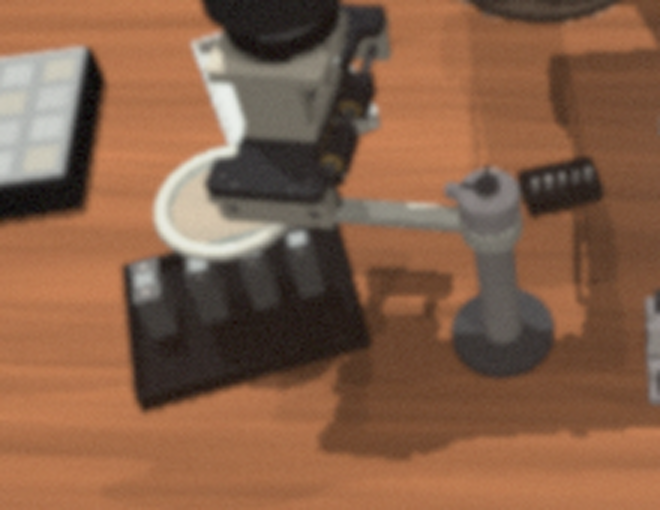

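View pics/side23.png

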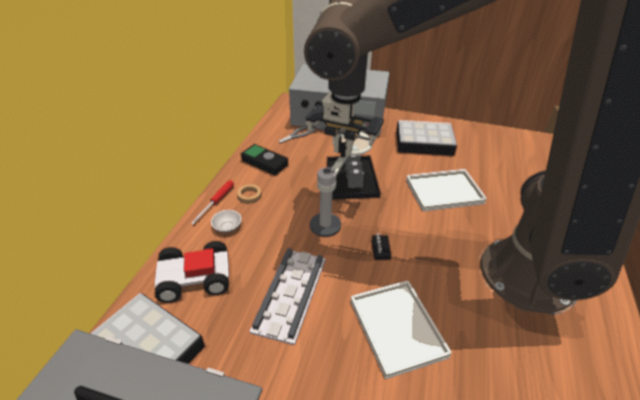

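Call:
{"api": "apply_moves", "payload": {
  "slide": [
    [0, 0, 0],
    [0, 0, 0],
    [0, 0, 0],
    [0, 0, 0],
    [0, 0, 0],
    [0, 0, -0.3],
    [0, 0, -0.4],
    [0, 0, -0.4]
  ],
  "turn": [
    [0, 0, 0],
    [0, 0, 0],
    [0, 0, 0],
    [0, 0, 0],
    [0, 0, 0],
    [0, 0, 0],
    [0, 0, 0],
    [0, 0, 0]
  ],
  "jaw": [0.5, 0.5, 0.5, 0.5, 0.5, 0.5, 0.5, 0.5]
}}

```text
time_s: 45.5
tcp_pos: [0.5304, -0.139, 0.2952]
eef_rot: [179.9, -0.0, -95.0]
contact_force: [0.9, 0.5, 0.5]
gripper_width: 0.0434
```

Run:
```python
from h import *
plan([(.541,.06,.30,-90)],.35)
```

```text
now [ 0.5304 -0.139   0.2952] [179.9147  -0.0189 -95.0357] w 0.0434 t 45.5 F [0.9355 0.5273 0.4528]
-> (0.541, 0.06, 0.3, -90) n 6
   [-0.332, 0.012, -0.008] [0.0002, -0.0, -0.0098]
   [-0.332, 0.007, -0.008] [0.0002, -0.0, -0.0098]
   [-0.332, 0.002, -0.008] [0.0002, -0.0, -0.0098]
   [-0.332, -0.003, -0.008] [0.0002, -0.0, -0.0098]
   [-0.332, -0.008, -0.008] [0.0002, -0.0, -0.0098]
   [-0.332, -0.013, -0.008] [0.0002, -0.0, -0.0098]
```

Call:
{"api": "apply_moves", "payload": {
  "slide": [
    [-0.332, 0.012, -0.01],
    [-0.332, 0.007, -0.01],
    [-0.332, 0.002, -0.01],
    [-0.332, -0.003, -0.01],
    [-0.332, -0.008, -0.01],
    [-0.332, -0.013, 0],
    [0, 0, 0],
    [0, 0, 0]
  ],
  "turn": [
    [0, 0, -0.01],
    [0, 0, -0.01],
    [0, 0, -0.01],
    [0, 0, -0.01],
    [0, 0, -0.01],
    [0, 0, -0.01],
    [0, 0, 0],
    [0, 0, 0]
  ],
  "jaw": [0.3, 0.3, 0.3, 0.3, 0.3, 0.3, 0.3, 0.3],
  "newtons": 30
}}

```text
time_s: 46.3
tcp_pos: [0.5411, 0.0608, 0.2991]
eef_rot: [180.0, -0.0, -89.8]
contact_force: [-0.1, -0.7, -0.6]
gripper_width: 0.0611
```

Run:
```python
from h import *
c=cap('wrist','w24');s=cap('scene','s24')
print(r.get_state()['tcp_pos'],w2p(c,[(.5413,-.0153,.19)]))
cv2.imwrite('pics/a24.png',cv2.resize(c['pixels'][60:240,220:420],None,fx=3.3,fy=3.3,interpolation=cv2.INTER_CUBIC))
cv2.imwrite('pics/b24.png',s['pixels'])
```

```text
[0.5411 0.0597 0.2992] [[315.8126 112.6925]]
```

View pics/w24.png

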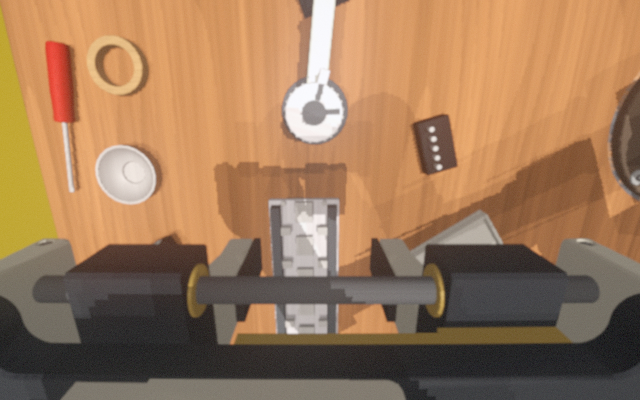

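View pics/a24.png

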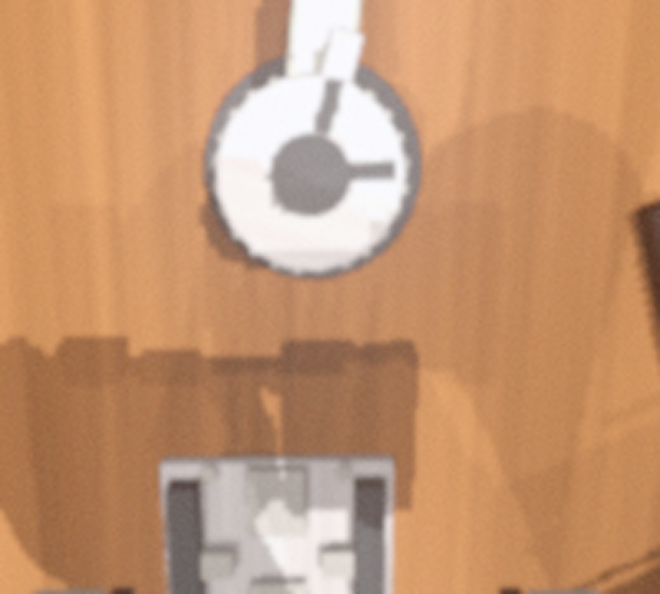

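View pics/b24.png

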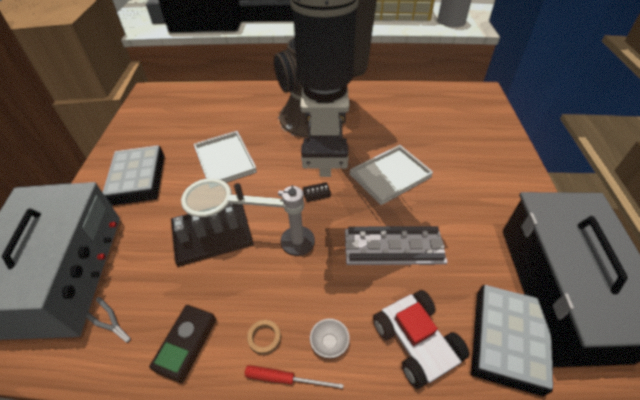

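Run:
```python
from h import *
c=ld('w24')
f=lambda x,y,z:p2w(c,220+x/3.3,60+y/3.3,z)
ctr=f(312,172,.19);print('ctr',ctr)
for n,pts in (('ring edges',[(212,172,.19),(412,172,.19),(312,72,.19),(312,272,.19)]),):
    for p in pts: print(n,f(*p))
P=np.array([.5413,-.0153])
for n,p in (('lug tip',(347,35,.186)),('lug root',(335,82,.186)),('stripe',(330,90,.19)),('ptr tip',(393,170,.193)),('ptr root',(350,171,.193)),('hub',(311,175,.195))):
    q=f(*p);d=q[:2]-P;d2=q[:2]-ctr[:2];print(n,q,np.hypot(*d)*1e3,np.degrees(np.arctan2(d[1],d[0])),np.degrees(np.arctan2(d2[1],d2[0])))
plan([(.5413,-.0153,.30,-90),(.5413,-.0153,.182,-90)],.3)
```

```text
ctr [ 0.5423 -0.0157  0.19  ]
ring edges [ 0.5663 -0.0157  0.19  ]
ring edges [ 0.5183 -0.0158  0.19  ]
ring edges [ 0.5424 -0.0383  0.19  ]
ring edges [0.5422 0.008  0.19  ]
lug tip [ 0.5342 -0.0468  0.186 ] 32.2865739856408 -102.76103721380362 -104.6817981768734
lug root [ 0.5369 -0.0364  0.186 ] 21.513840351854764 -101.80973787458518 -104.69305347375564
stripe [ 0.5381 -0.0343  0.19  ] 19.274719296836842 -99.46566783890184 -102.6650647016061
ptr tip [ 0.5231 -0.0163  0.193 ] 18.23271221127377 -176.83883039164604 -178.2910248403685
ptr root [ 0.5333 -0.016   0.193 ] 8.045523102923758 -174.7708360952254 -178.08827140511062
hub [ 0.5425 -0.0151  0.195 ] 1.2414357476371638 8.67085294954966 70.29752128776528
now [0.5411 0.0597 0.2992] [179.9816  -0.0114 -89.8985] w 0.0614 t 46.4 F [-0.2632 -0.6008  0.7457]
-> (0.5413, -0.0153, 0.3, -90) n 3
   [0.25, -0.0, -0.003] [0.0001, -0.0, 0.0004]
   [0.25, -0.0, -0.003] [0.0001, -0.0, 0.0004]
   [0.25, -0.001, -0.003] [0.0001, -0.0, 0.0004]
-> (0.5413, -0.0153, 0.182, -90) n 4
   [0.0, -0.0, 0.295] [0.0, 0.0, 0.0]
   [0.0, -0.0, 0.295] [0.0, 0.0, 0.0]
   [0.0, -0.0, 0.295] [0.0, 0.0, 0.0]
   [0.0, -0.0, 0.295] [0.0, 0.0, 0.0]
```

Call:
{"api": "apply_moves", "payload": {
  "slide": [
    [0.25, -0.004, 0],
    [0.25, -0.004, 0],
    [0.25, 0, 0],
    [0, 0, 0],
    [0, 0, 0]
  ],
  "turn": [
    [0, 0, 0],
    [0, 0, 0],
    [0, 0, 0],
    [0, 0, 0],
    [0, 0, 0]
  ],
  "jaw": [0.3, 0.3, 0.3, 0.3, 0.3]
}}

```text
time_s: 46.9
tcp_pos: [0.542, -0.0162, 0.2994]
eef_rot: [-180.0, 0.0, -90.0]
contact_force: [0.7, 0.4, 0.1]
gripper_width: 0.0615
```

Run:
```python
from h import *
plan([(.542,-.0155,.183,-90)],.3)
```

```text
now [ 0.542  -0.0162  0.2994] [-179.9986    0.0057  -90.0371] w 0.0615 t 46.9 F [0.7409 0.4264 0.1207]
-> (0.542, -0.0155, 0.183, -90) n 4
   [-0.002, -0.0, 0.291] [-0.0, 0.0, -0.0001]
   [-0.002, -0.0, 0.291] [-0.0, 0.0, -0.0001]
   [-0.002, -0.0, 0.291] [-0.0, 0.0, -0.0001]
   [-0.002, -0.0, 0.291] [-0.0, 0.0, -0.0001]
```

Call:
{"api": "apply_moves", "payload": {
  "slide": [
    [0, 0, 0.3],
    [0, 0, 0.3],
    [0, 0, 0.3],
    [0, 0, 0.27],
    [0, 0, 0],
    [0, 0, 0]
  ],
  "turn": [
    [0, 0, 0],
    [0, 0, 0],
    [0, 0, 0],
    [0, 0, 0],
    [0, 0, 0],
    [0, 0, 0]
  ],
  "jaw": [0.3, 0.3, 0.3, 0.3, 0.3, 0.3]
}}

```text
time_s: 47.5
tcp_pos: [0.5425, -0.0148, 0.1829]
eef_rot: [180.0, -0.0, -89.9]
contact_force: [1.3, 0.4, 1.3]
gripper_width: 0.0612
```

Call:
{"api": "apply_moves", "payload": {
  "slide": [
    [0, 0, 0],
    [0, 0, 0],
    [0, 0, 0],
    [0, 0, 0],
    [0, 0, 0],
    [0, 0, 0]
  ],
  "turn": [
    [0, 0, 0],
    [0, 0, 0],
    [0, 0, 0],
    [0, 0, 0],
    [0, 0, 0],
    [0, 0, 0]
  ],
  "jaw": [0.9, 0.9, 0.9, 0.9, 0.9, 0.9]
}}

```text
time_s: 48.1
tcp_pos: [0.5429, -0.0147, 0.1836]
eef_rot: [-179.9, 0.0, -89.9]
contact_force: [-1.1, 1.2, 5.6]
gripper_width: 0.0453
```

Run:
```python
from h import *
s=cap('side','side25')
cv2.imwrite('pics/b25.png',cv2.resize(s['pixels'][80:260,250:420],None,fx=3.3,fy=3.3,interpolation=cv2.INTER_CUBIC))
plan([(.542,-.0155,.183,-90)],.3)
```

```text
now [ 0.5429 -0.0147  0.1836] [-179.8705    0.0209  -89.8643] w 0.0454 t 48.15 F [-1.5221  0.802   6.0864]
-> (0.542, -0.0155, 0.183, -90) n 1
   [0.008, 0.009, 0.006] [-0.0015, 0.0002, 0.0016]
```

View pics/b25.png

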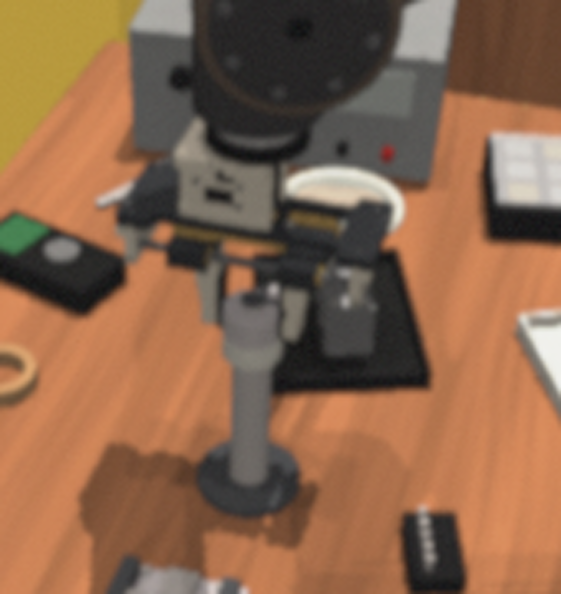

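Call:
{"api": "apply_moves", "payload": {
  "slide": [
    [0, 0, 0],
    [0, 0, 0],
    [0, 0, 0],
    [0, 0, 0],
    [0, 0, 0],
    [0, 0, 0]
  ],
  "turn": [
    [0, 0, 0.072],
    [0, 0, 0.072],
    [0, 0, 0.072],
    [0, 0, 0.072],
    [0, 0, 0.072],
    [0, 0, 0.072]
  ],
  "jaw": [0.9, 0.9, 0.9, 0.9, 0.9, 0.9]
}}

```text
time_s: 48.75
tcp_pos: [0.5428, -0.0147, 0.1836]
eef_rot: [-179.9, 0.1, -127.2]
contact_force: [-1.9, 1.5, 6.4]
gripper_width: 0.0454
```

Call:
{"api": "apply_moves", "payload": {
  "slide": [
    [0, 0, 0],
    [0, 0, 0],
    [0, 0, 0],
    [0, 0, 0],
    [0, 0, 0],
    [0, 0, 0],
    [0, 0, 0],
    [0, 0, 0]
  ],
  "turn": [
    [0, 0, 0.072],
    [0, 0, 0.072],
    [0, 0, 0.072],
    [0, 0, 0.072],
    [0, 0, 0.072],
    [0, 0, 0.072],
    [0, 0, 0],
    [0, 0, 0]
  ],
  "jaw": [0.9, 0.9, 0.9, 0.9, 0.9, 0.9, 0.9, 0.9]
}}

```text
time_s: 49.55
tcp_pos: [0.5428, -0.0146, 0.1836]
eef_rot: [-180.0, 0.1, -164.1]
contact_force: [-1.6, 2.8, 6.8]
gripper_width: 0.0451
```

Call:
{"api": "apply_moves", "payload": {
  "slide": [
    [0, 0, 0],
    [0, 0, 0],
    [0, 0, 0],
    [0, 0, 0],
    [0, 0, -0.3],
    [0, 0, -0.4],
    [0, 0, -0.4],
    [0, 0, 0]
  ],
  "turn": [
    [0, 0, 0],
    [0, 0, 0],
    [0, 0, 0],
    [0, 0, 0],
    [0, 0, 0],
    [0, 0, 0],
    [0, 0, 0],
    [0, 0, 0]
  ],
  "jaw": [0.3, 0.3, 0.3, 0.3, 0.3, 0.3, 0.3, 0.3]
}}

```text
time_s: 50.35
tcp_pos: [0.5447, -0.0149, 0.2982]
eef_rot: [-179.9, 0.5, -164.1]
contact_force: [-0.4, -0.3, -0.5]
gripper_width: 0.0611
```

Run:
```python
from h import *
plan([(.541,.06,.30,-90)],.35)
```

```text
now [ 0.5447 -0.0149  0.2982] [-179.9095    0.5205 -164.1077] w 0.0611 t 50.35 F [-0.4273 -0.3413 -0.5413]
-> (0.541, 0.06, 0.3, -90) n 9
   [-0.019, 0.081, -0.002] [-0.0005, 0.0005, -0.0958]
   [-0.03, 0.078, -0.002] [-0.0005, 0.0005, -0.0958]
   [-0.041, 0.072, -0.002] [-0.0005, 0.0005, -0.0958]
   [-0.051, 0.066, -0.002] [-0.0005, 0.0005, -0.0958]
   [-0.06, 0.058, -0.002] [-0.0005, 0.0005, -0.0958]
   [-0.068, 0.049, -0.002] [-0.0005, 0.0005, -0.0958]
   [-0.074, 0.039, -0.002] [-0.0005, 0.0005, -0.0958]
   [-0.079, 0.028, -0.002] [-0.0005, 0.0005, -0.0958]
   [-0.082, 0.016, -0.002] [-0.0005, 0.0005, -0.0958]
```

Call:
{"api": "apply_moves", "payload": {
  "slide": [
    [-0.25, 0, 0],
    [-0.3, 0, 0],
    [-0.25, 0, 0],
    [0, 0, 0],
    [0, 0, 0]
  ],
  "turn": [
    [0, 0, 0],
    [0, 0, 0],
    [0, 0, 0],
    [0, 0, 0],
    [0, 0, 0]
  ],
  "jaw": [0.3, 0.3, 0.3, 0.3, 0.3]
}}

```text
time_s: 50.85
tcp_pos: [0.619, 0.007, 0.2912]
eef_rot: [180.0, -0.1, -164.1]
contact_force: [-0.5, 0.5, -0.3]
gripper_width: 0.0616
```

Run:
```python
from h import *
c=cap('wrist','w26');s=cap('scene','s26')
u=w2p(c,[(.542,-.0155,.19)])[0];print(u)
x,y=int(u[0])-100,max(0,int(u[1])-90);print(x,y)
cv2.imwrite('pics/a26.png',cv2.resize(c['pixels'][y:y+180,x:x+200],None,fx=3.3,fy=3.3,interpolation=cv2.INTER_CUBIC))
```

```text
[316.0716 106.2394]
216 16
```

View pics/a26.png

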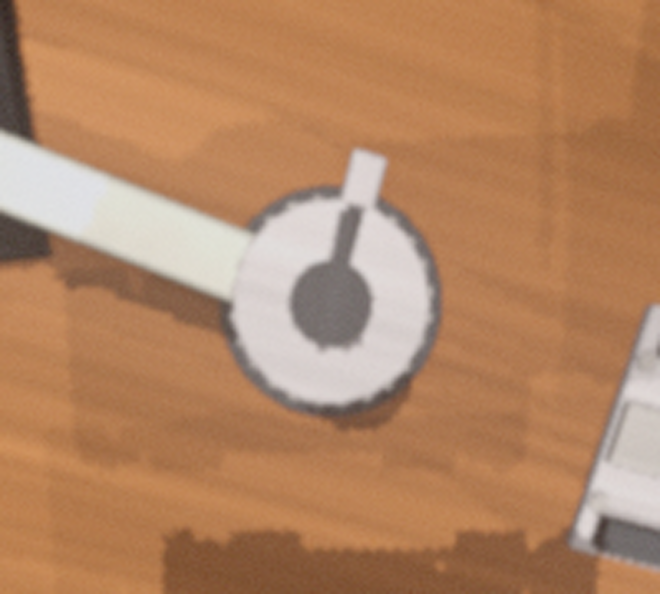

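View pics/s26.png

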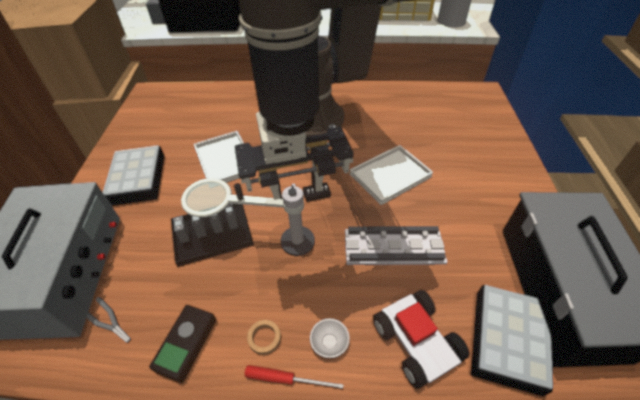

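Run:
```python
from h import *
c=ld('s26')
print('lens',p2w(c,207,197,.158))
a=cv2.resize(c['pixels'][160:280,150:320],None,fx=4.5,fy=4.5,interpolation=cv2.INTER_CUBIC);cv2.imwrite('pics/a27.png',a)
```

```text
lens [ 0.53   -0.2193  0.158 ]
```

View pics/a27.png

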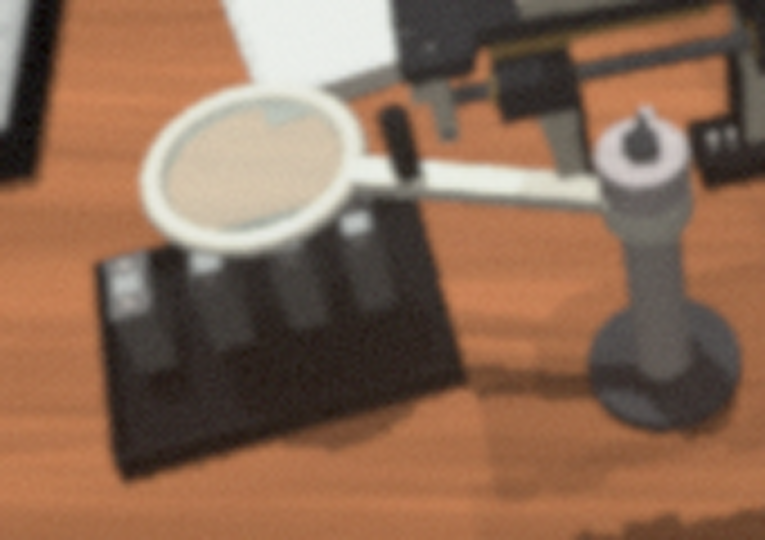

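Run:
```python
from h import *
print(r.get_state()['contact_force'],r.get_state()['qd']); print(r.close_job())
```

```text
[-0.5145 -0.7145 -0.1169] [ 0.048  -0.8065 -0.0478  0.1308  0.0096  0.0878]
the job is handed in; nothing more can be done
None
```

The job is done and handed in at about 51 s of simulated time. `close_job` gave no verdict, so these results come from my own checks.

- **Parking:** I swung the magnifier by its handle to point straight away from the robot.
- **Modules:** All four came out of their clips. They stand side by side on the floor of the black tray.
- **Lens:** I swung it over the tray. The last images put its centre about 22–29 mm from the tray's centre; the limit is 80 mm.
- **Collar:** I turned it about 74° clockwise. The last close-up shows the lug within about 2° of the pointer; the limit is 8°.
- **Everything else:** The tray, dish and tape look unmoved in the last overview, though I only measured a tray corner. The gripper was clear of everything, with the contact force at noise level.

No check failed. The one mismatch was the collar: I measured a 74° turn to the pointer, where 1.4 rad from zero would be 80°. It probably started at about 0.1 rad. I lined it up by the pointer itself.

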